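# Fetch the boxed-in sample jar to the balance

## Robot

A 6-joint arm with a two-finger parallel gripper is mounted at the origin on the work surface. World frame = base frame: x ahead of the robot, y to its left, z up, the work surface at z = 0. Lengths are in m, angles in rad, forces in N, time in s.
With the tool pointing down it reaches from about 0.25 to 0.775 m from the base axis. Payload 4 kg.
Tool frame: the origin (TCP) lies midway between the tips of the shut fingers; the grasp point (between the pads) lies 19 mm behind it; y points along the fingers, x is the direction in which the jaws open and shut, and the axes are right-handed (so a half turn about y gives the same grasp; the last joint's range is limited). The gripper opens to 94 mm and grips with 3 to 60 N. Pads are 16 mm wide; open, the fingers measure 119 mm over their backs; the gripper's body (75 mm by 177 mm) begins 78 mm behind the grasp point.
Start: joints at [-1.248, 0.087, 1.371, -0, 1.684, -0.103], TCP at [0.227, -0.501, 0.206] pointing down, gripper open.
Joint ranges: [-3.1, 3.1], [-0.76, 2.03], [0.27, 2.55], [-1.08, 4.22], [0.17, 2.65], [-2.57, 2.57]. Speed limits (rad/s): [2.79, 2.79, 3.14, 3.14, 3.14, 3.14].

## Interface

Orientations are given as [roll, pitch, yaw] about the fixed x, y, z axes, in that order (R = Rz(yaw) Ry(pitch) Rx(roll)).
In Python, from bench import robot, snapshot, camera_info, ticket gives the robot as it stands.
- The arm moves only by the shell command python3 -m creep 'ROWS'. ROWS is JSON, a list of rows, each an object with "slide": the shift along the tool's x, y, z in mm, a list of three; "roll": the turn about the tool's y in degrees; "grip": the closure, from 0 (fully open) to 1 (shut). In form: [{"slide": [x, y, z], "roll": roll, "grip": grip}, ...]. A call has 1 to 20 rows; each row is the pose to reach, as a shift and turn from the pose commanded when the call began, along the tool's axes at that moment; what a row does not reach only later rows make up. A row lasts 1/12 s, in which the tool goes at most 41.7 mm and 7.16 degrees, less where a joint would pass 70% of its speed; a pose out of reach is approached as far as the arm can. A call with a gripper value outside its range is refused whole. The fingers move at their own pace and stop on an object; the grip force is fixed at half the most. Time passes only in rows, so rows that repeat a pose let the fingers close. It gives the time, the measured TCP pose, the force and the opening at its end, in the units of the state.
- robot.get_obs(): the state, without advancing time (a new reading comes with each control period).
- snapshot(name): name is "scene" or "side" or "wrist"; returns the picture (420x560x3 uint8, red, green, blue); there is no depth.
- camera_info(name): a dict with "fx", "fy", "cx", "cy" (pixels), "dist" ([k1, k2, p1, p2, k3] as OpenCV has them; the pictures are not rectified), "cam_to_world" (4x4, takes a point from camera to world coordinates). Camera axes: x right, y down, z forward; pixel columns grow to the right and rows downward; lengths in m; the calibration is good to about 2 mm. A picture is of the moment at which its call begins: read the wrist's pose just before it. camera_info takes no time and is no camera call; for the wrist camera it gives the pose at the moment of the call.
- ticket.close_job(): hands the job in, once; it reports no verdict.
The state is a dict: "time": time; "joint_positions": joint angles; "qvel": joint speeds; "joint_torque": joint torques, N m; "tool_pos": TCP position; "ee_rot": TCP orientation; "wrist_force": force on the tool from outside, world axes, zero at the start; "wrist_torque": the same for the moment, N m; "width": finger opening in m.
Only numpy, scipy, OpenCV 4.12 (cv2) and the standard library are available. Lean on these libraries where they do the work, as an engineer would, in place of code of your own. Each camera call takes 0.05 s, during which the arm holds its last target.

## Task

Weigh the small jar that is boxed in by the three taller containers on the green tray: first stand all three on the steel side plate, then set the small jar gently in the middle of the balance pan and leave it there, and after that put each of the three back on the tray in exactly the place it came from. Keep everything upright, set each thing down rather than dropping it, and leave the tube rack, the tip box and the beaker where they are.

Things in the scene. Friction and masses are not known exactly. Their poses are not given: they have to be found in the camera images.
- round_bottle: Round white plastic bottle with a narrow blue screw cap: body diameter 56 mm with straight sides from 0 to 82 mm above its underside, shoulder to 88 mm, cap diameter 32 mm up to 102 mm (the top). Loose, 0.2 to 0.4 kg. Starts upright on one of the tray's three outer places; its own starting place is where it must finally return. Origin: centre of the underside, z up.
- square_bottle: Square white plastic bottle with a narrow blue screw cap: body 52 x 52 mm with flat sides from 0 to 84 mm above its underside, cap diameter 34 mm up to 98 mm (the top). Loose, 0.2 to 0.4 kg. Starts upright on one of the tray's three outer places; its own starting place is where it must finally return. Origin: centre of the underside, z up, x and y square to its flat sides.
- wide_jar: Round white plastic jar with a full-width blue lid: body diameter 58 mm up to 62 mm, lid diameter 60 mm from 62 to 88 mm above its underside (the top). Loose, 0.2 to 0.4 kg. Starts upright on one of the tray's three outer places; its own starting place is where it must finally return. Origin: centre of the underside, z up.
- small_jar: The jar to weigh: small, low, round white plastic jar with a full-width blue lid, body diameter 42 mm up to 30 mm, lid diameter 43 mm from 30 to 42 mm above its underside (the top). Loose, about 0.1 kg. Starts on the tray with a taller container to each side of it and one before it, with gaps of about 7 to 23 mm. Origin: centre of the underside, z up.
- stock_tray: Fixed low green plastic tray, 150 mm (its x) by 210 mm (its y), floor 4 mm above the bench, lip 4 mm thick and 10 mm high over the bench. White discs on the floor mark four places, in the tray's frame (x, y) in mm: small jar (33, 0); outer places (33, 64), (33, -64) and (-31, 0), each thing standing within 4 mm of its disc's centre in x and in y. Which of the three taller containers is on which outer place changes. Origin: centre of the underside, on the bench.
- side_plate: Fixed flat dark-grey steel plate, the side area for things put out of the way: 160 mm (its x) by 250 mm (its y), 4 mm thick, no lip, so its top is 4 mm above its origin. Origin: centre of the underside, on the bench.
- pan (a point): Middle of the top face of the balance's round steel pan (diameter 116 mm), 60 mm above the bench, pan does not move. The balance is a fixed low light-grey box, 200 mm (x) by 165 mm (y) by 48 mm high, its box centre 33 mm towards -x from this point in the point's own axes; small dark display (top at 52 mm) at its -x end.
- tube_rack: Bystander, leave alone: loose green block rack with small tubes, 70 x 110 x 43 mm high. Origin: centre of the underside.
- tip_box: Bystander, leave alone: loose closed pipette tip box, green with a white lid, 82 x 117 x 65 mm high. Origin: centre of the underside.
- beaker: Bystander, leave alone: loose empty glass beaker, diameter 70 mm, 75 mm high. Origin: centre of the underside.

How it is judged:
On the way, in this order (a step that is already met when the one before it is completed fails the run):
1. all three taller containers stand released on the steel side plate while the small jar is still in its place (x of round_bottle in the frame of side_plate between -0.065 and 0.065 m and y of round_bottle in the frame of side_plate between -0.11 and 0.11 m and z of round_bottle in the frame of side_plate between -0.002 and 0.01 m and angle between each of round_bottle, square_bottle, wide_jar, small_jar's own z axis and vertical below 0.1 rad and contact force between the fingers and round_bottle below 0.05 N and linear speed of each of round_bottle, square_bottle, wide_jar below 0.02 m/s and angular speed of each of round_bottle, square_bottle, wide_jar below 0.2 rad/s and x of square_bottle in the frame of side_plate between -0.065 and 0.065 m and y of square_bottle in the frame of side_plate between -0.11 and 0.11 m and z of square_bottle in the frame of side_plate between -0.002 and 0.01 m and contact force between the fingers and square_bottle below 0.05 N and x of wide_jar in the frame of side_plate between -0.065 and 0.065 m and y of wide_jar in the frame of side_plate between -0.11 and 0.11 m and z of wide_jar in the frame of side_plate between -0.002 and 0.01 m and contact force between the fingers and wide_jar below 0.05 N and distance of small_jar from where it was at the start of the episode below 0.015 m), for 0.2 s.
2. the small jar stands released in the middle of the balance pan while the three others still stand on the side plate (horizontal distance between small_jar and pan below 0.015 m and z of small_jar in the frame of pan between -0.004 and 0.006 m and angle between each of small_jar, round_bottle, square_bottle, wide_jar's own z axis and vertical below 0.1 rad and contact force between the fingers and small_jar below 0.05 N and linear speed of each of small_jar, round_bottle, square_bottle, wide_jar below 0.02 m/s and angular speed of each of small_jar, round_bottle, square_bottle, wide_jar below 0.2 rad/s and x of round_bottle in the frame of side_plate between -0.065 and 0.065 m and y of round_bottle in the frame of side_plate between -0.11 and 0.11 m and z of round_bottle in the frame of side_plate between -0.002 and 0.01 m and contact force between the fingers and round_bottle below 0.05 N and x of square_bottle in the frame of side_plate between -0.065 and 0.065 m and y of square_bottle in the frame of side_plate between -0.11 and 0.11 m and z of square_bottle in the frame of side_plate between -0.002 and 0.01 m and contact force between the fingers and square_bottle below 0.05 N and x of wide_jar in the frame of side_plate between -0.065 and 0.065 m and y of wide_jar in the frame of side_plate between -0.11 and 0.11 m and z of wide_jar in the frame of side_plate between -0.002 and 0.01 m and contact force between the fingers and wide_jar below 0.05 N), for 0.2 s.
3. the three are back in their own places on the tray, the small jar on the pan (horizontal distance between small_jar and pan below 0.015 m and z of small_jar in the frame of pan between -0.004 and 0.006 m and angle between each of small_jar, round_bottle, square_bottle, wide_jar's own z axis and vertical below 0.1 rad and contact force between the fingers and small_jar below 0.05 N and linear speed of each of small_jar, round_bottle, square_bottle, wide_jar below 0.02 m/s and angular speed of each of small_jar, round_bottle, square_bottle, wide_jar below 0.2 rad/s and distance of each of round_bottle, square_bottle, wide_jar from where it was at the start of the episode below 0.015 m and contact force between the fingers and round_bottle below 0.05 N and contact force between the fingers and square_bottle below 0.05 N and contact force between the fingers and wide_jar below 0.05 N), for 0.2 s.
At the end, for the whole second after the job is handed in: The small jar stands upright, released and at rest on the balance pan, its centre within 15 mm of the pan's middle; the round bottle, square bottle and wide jar each stand upright, released and at rest on the tray within 15 mm of where that same container stood at the start (all of step 3); the robot touches nothing.
It fails at once if a container is tipped over (leans more than 0.5 rad) (angle between any of round_bottle, square_bottle, wide_jar, small_jar's own z axis and vertical above 0.5 rad).
It fails at once if a container is dropped: out of the fingers with its underside more than 30 mm above the bench (the small jar: more than 20 mm above the pan's height) ((height (world z) of round_bottle above 0.03 m and contact force between the fingers and round_bottle below 0.05 N) or (height (world z) of square_bottle above 0.03 m and contact force between the fingers and square_bottle below 0.05 N) or (height (world z) of wide_jar above 0.03 m and contact force between the fingers and wide_jar below 0.05 N) or (z of small_jar in the frame of pan above 0.02 m and contact force between the fingers and small_jar below 0.05 N)).
It fails at once if the tube rack, tip box or beaker is shifted by more than 20 mm (distance of any of tube_rack, tip_box, beaker from where it was at the start of the episode above 0.02 m).
It also fails if it takes over 141 s, if anything falls off the work surface, if the arm or the gripper's body presses on something with over 40 N, if the wrist force passes 120 N, or if a joint passes its speed limit or range.

## Working session

There is one attempt and no reset: what is moved stays moved. The work goes in short steps, Python scripts to look and compute and a shell command to move; the robot and the scene stay as the last step left them, time stands still between calls to the robot, and variables do not carry over. Pictures are saved under pics/ and viewed, and the job is handed in when it is done.

```bash
ls; mkdir -p pics
python3 - <<'E'
from bench import robot,snapshot,camera_info
import cv2
print(robot.get_obs())
for n in ("scene","side","wrist"):
    print(n,camera_info(n))
    cv2.imwrite(f"pics/{n}0.png",snapshot(n)[:,:,::-1])
E
```

```text
pics
{'time': 0.0, 'joint_positions': array([-1.24812580e+00,  8.78954794e-02,  1.37222330e+00,  1.00212906e-05,
        1.68361669e+00, -1.03052454e-01]), 'qvel': array([ 1.58714899e-03,  5.98200474e-05, -2.05782060e-03,  1.19169823e-03,
       -1.84410302e-03,  1.69492164e-03]), 'joint_torque': array([ 1.78516011e-04, -3.40176702e+01, -3.02427471e+01,  7.17174145e-02,
        3.31796031e-02, -1.77820466e-04]), 'tool_pos': array([ 0.22698635, -0.5003732 ,  0.20435243]), 'ee_rot': array([-1.57056599,  0.00213042, -1.14507198]), 'wrist_force': array([-1.14860072,  0.61546566,  0.49684474]), 'wrist_torque': array([-0.01167311,  0.00829428,  0.04486067]), 'width': 0.09401104594647947}
scene {'fx': 417.5457890190611, 'fy': 417.5457890190611, 'cx': 278.4308431504211, 'cy': 213.8117077556616, 'dist': array([-0.12690675,  0.        ,  0.        ,  0.        ,  0.        ]), 'cam_to_world': array([[ 0.08837644,  0.7428076 , -0.66364635,  1.26556252],
       [ 0.99588156, -0.07942658,  0.04371876, -0.0411632 ],
       [-0.02023653, -0.66477687, -0.74676783,  0.79439352],
       [ 0.        , 
[... 237 characters left out ...]
 array([[-0.79181303, -0.42409145,  0.43952084,  0.05122929],
       [-0.6106107 ,  0.53356849, -0.58520018,  0.75164202],
       [ 0.01366392, -0.73174525, -0.68144126,  0.97685579],
       [ 0.        ,  0.        ,  0.        ,  1.        ]])}
wrist {'fx': 317.44940861137195, 'fy': 317.44940861137195, 'cx': 282.43214777478795, 'cy': 208.3103088462433, 'dist': array([-0.06068093,  0.        ,  0.        ,  0.        ,  0.        ]), 'cam_to_world': array([[ 0.41342308, -0.87914303, -0.23704196,  0.29636858],
       [-0.91053822, -0.39951913, -0.10632317, -0.46953385],
       [-0.00122953,  0.25979222, -0.96566376,  0.38458027],
       [ 0.        ,  0.        ,  0.        ,  1.        ]])}
```

View pics/scene0.png

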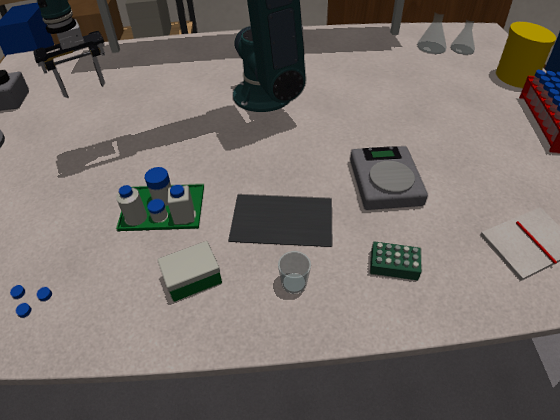

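View pics/side0.png

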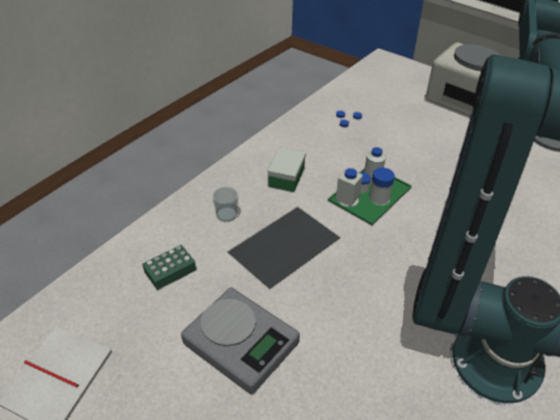

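View pics/wrist0.png

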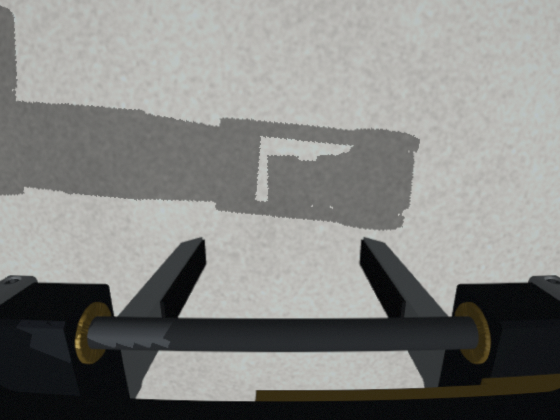

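The scene picture shows the tray at about (160,207), with the wide jar nearest the robot at (157,178), the round bottle at left (127,203), the square bottle at right (179,203) and the small jar at (157,210). The plate is at (282,220) and the pan at (392,177). The side view agrees. The start wrist view shows only the bench.

```bash
cat > h.py <<'E'
from bench import robot,snapshot,camera_info
import cv2, numpy as np
def ray(ci,uv):
    K=np.array([[ci['fx'],0,ci['cx']],[0,ci['fy'],ci['cy']],[0,0,1]])
    p=cv2.undistortPoints(np.array(uv,float).reshape(-1,1,2),K,np.array(ci['dist'])).reshape(-1,2)
    d=np.c_[p,np.ones(len(p))]@ci['cam_to_world'][:3,:3].T
    return ci['cam_to_world'][:3,3],d
def onplane(ci,uv,z):
    o,d=ray(ci,uv); return o+d*((z-o[2])/d[:,2])[:,None]
def tri(ca,ua,cb,ub):
    o1,d1=ray(ca,[ua]);o2,d2=ray(cb,[ub]);d1=d1[0]/np.linalg.norm(d1);d2=d2[0]/np.linalg.norm(d2)
    A=np.c_[d1,-d2];s=np.linalg.lstsq(A,o2-o1,rcond=None)[0]
    p,q=o1+s[0]*d1,o2+s[1]*d2
    return (p+q)/2,np.linalg.norm(p-q)
def hsv(im): return cv2.cvtColor(im,cv2.COLOR_RGB2HSV)
def blobs(m,amin):
    c,_=cv2.findContours(m.astype(np.uint8),cv2.RETR_EXTERNAL,cv2.CHAIN_APPROX_NONE)
    return [x for x in c if cv2.contourArea(x)>=amin]
E
python3 - <<'E'
from h import *
s=snapshot("scene");ci=camera_info("scene");sd=snapshot("side");cs=camera_info("side")
H=hsv(s)
green=(H[...,0]>45)&(H[...,0]<80)&(H[...,1]>150)&(H[...,2]>60)
for c in blobs(green,150):print('green',cv2.boundingRect(c),onplane(ci,cv2.boxPoints(cv2.minAreaRect(c)),.008)[:,:2].round(3).tolist())
dark=(H[...,2]<75)&(H[...,1]<60)
for c in blobs(dark,1500):
    r=cv2.boundingRect(c);print('dark',r)
    q=cv2.approxPolyDP(c,8,True).reshape(-1,2)
    print(q.tolist(),onplane(ci,q,.004)[:,:2].round(3).tolist()) if len(q)<7 else 0
for n,im,c0 in(("scene",s,ci),("side",sd,cs)):
    H=hsv(im);b=(H[...,0]>100)&(H[...,0]<130)&(H[...,1]>150)&(H[...,2]>80)
    for c in blobs(b,25):
        r=cv2.boundingRect(c)
        if 100<r[1]<260: print(n,r,cv2.contourArea(c),onplane(c0,[[r[0]+r[2]/2,r[1]+r[3]/2]],.09)[0].round(3))
cv2.imwrite('pics/c1.png',np.hstack([cv2.resize(s[140:260,100:210],None,fx=4,fy=4),cv2.resize(s[130:250,330:440],None,fx=3,fy=4)])[:,:,::-1])
E
```

```text
green (117, 185, 87, 44) [[0.423, -0.434], [0.44, -0.19], [0.586, -0.182], [0.572, -0.404]]
dark (0, 329, 560, 91)
dark (229, 195, 103, 52)
[[238, 195], [229, 241], [331, 246], [329, 198]] [[0.485, -0.096], [0.638, -0.121], [0.678, 0.12], [0.522, 0.142]]
dark (34, 11, 71, 87)
scene (147, 199, 17, 13) 144.5 [ 0.583 -0.284  0.09 ]
scene (170, 185, 14, 10) 88.5 [ 0.537 -0.237  0.09 ]
scene (119, 185, 12, 10) 71.0 [ 0.522 -0.367  0.09 ]
scene (145, 167, 23, 16) 249.5 [ 0.477 -0.294  0.09 ]
side (362, 172, 8, 12) 50.0 [ 0.503 -0.252  0.09 ]
side (346, 169, 10, 8) 53.5 [ 0.546 -0.244  0.09 ]
side (374, 168, 20, 19) 240.5 [ 0.466 -0.285  0.09 ]
side (373, 148, 8, 8) 39.5 [ 0.538 -0.374  0.09 ]
```

View pics/c1.png

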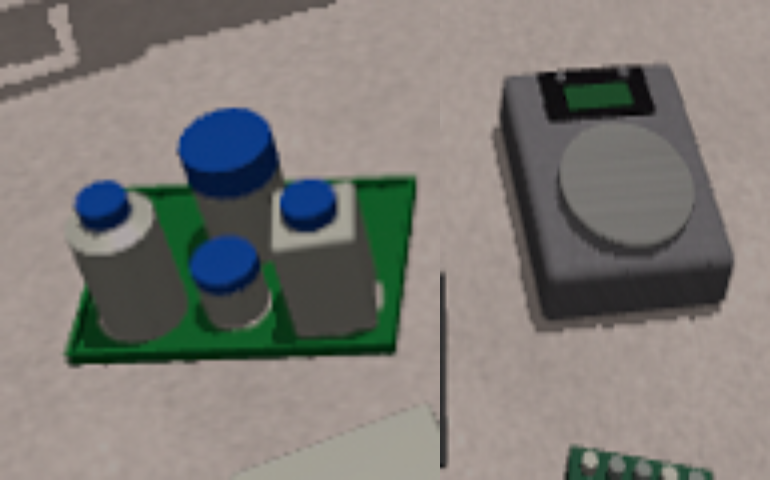

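Crop: tray aligned within a few degrees of the world axes. Next I'll get a closer wrist view beside the tray.

```bash
python3 -m creep '[{"slide":[0,-45,0],"roll":-7,"grip":0},{"slide":[39,-45,282],"roll":-65.6,"grip":0},{"slide":[39,-45,282],"roll":-65.6,"grip":0},{"slide":[39,-45,282],"roll":-65.6,"grip":0},{"slide":[39,-45,282],"roll":-65.6,"grip":0},{"slide":[39,-45,282],"roll":-65.6,"grip":0},{"slide":[39,-45,282],"roll":-65.6,"grip":0},{"slide":[39,-45,282],"roll":-65.6,"grip":0},{"slide":[39,-45,282],"roll":-65.6,"grip":0},{"slide":[39,-45,282],"roll":-65.6,"grip":0},{"slide":[39,-45,282],"roll":-65.6,"grip":0},{"slide":[39,-45,282],"roll":-65.6,"grip":0},{"slide":[39,-45,282],"roll":-65.6,"grip":0}]'
python3 - <<'E'
from h import *
import pickle
ci=camera_info("wrist");im=snapshot("wrist");cv2.imwrite('pics/w1.png',im[:,:,::-1]);pickle.dump((ci,im),open('w1.pkl','wb'))
E
```

```text
time: 1.33
tool_pos: [0.4991, -0.4207, 0.2509]
ee_rot: [-1.571, -0.0, -0.004]
wrist_force: [-0.9, -0.3, 0.0]
width: 0.0942
```

View pics/w1.png

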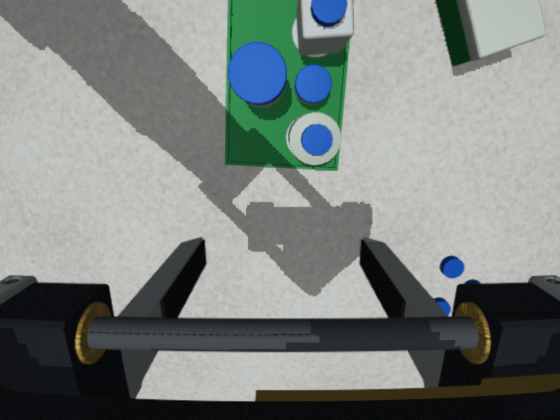

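The wrist view shows the wide jar (258,73), small jar (313,83), round bottle (316,139) and square bottle, which is cut off at the top. I'll slide 110 mm for the full tray.

```bash
python3 -m creep '[{"slide":[0,0,40],"roll":0,"grip":0},{"slide":[0,0,80],"roll":0,"grip":0},{"slide":[0,0,110],"roll":0,"grip":0},{"slide":[0,0,110],"roll":0,"grip":0},{"slide":[0,0,110],"roll":0,"grip":0},{"slide":[0,0,110],"roll":0,"grip":0}]'
python3 - <<'E'
from h import *
import pickle
ci=camera_info("wrist");im=snapshot("wrist");pickle.dump((ci,im),open('w2.pkl','wb'))
H=hsv(im);b=(H[...,0]>100)&(H[...,0]<130)&(H[...,1]>150)&(H[...,2]>80)
out=im.copy()
for c in blobs(b,200):
    (u,v),ax,a=cv2.fitEllipse(cv2.convexHull(c)); 
    print(round(u,1),round(v,1),np.round(ax,1),[onplane(ci,[[u,v]],z)[0][:2].round(4).tolist() for z in(.106,.102,.092,.046)], )
g=(H[...,0]>45)&(H[...,0]<80)&(H[...,1]>150)
for c in blobs(g,500):
    q=cv2.approxPolyDP(cv2.convexHull(c),6,True).reshape(-1,2);print(q.tolist(),onplane(ci,q,.008)[:,:2].round(4).tolist())
cv2.imwrite('pics/w2.png',out[:,:,::-1])
E
```

```text
time: 1.88
tool_pos: [0.4997, -0.3109, 0.251]
ee_rot: [-1.572, -0.001, -0.002]
wrist_force: [0.2, -0.8, 0.9]
width: 0.0941
313.4 241.4 [26.  27.6] [[0.5342, -0.3608], [0.5346, -0.3624], [0.5356, -0.3662], [0.5404, -0.384]]
310.6 177.2 [33.9 34.1] [[0.5295, -0.29], [0.5299, -0.2906], [0.5308, -0.2923], [0.5349, -0.3001]]
258.7 179.6 [54.2 54.7] [[0.4758, -0.2924], [0.4755, -0.2931], [0.4747, -0.2949], [0.4712, -0.303]]
325.2 123.2 [31.9 33.1] [[0.543, -0.2357], [0.5435, -0.2357], [0.5449, -0.2357], [0.5509, -0.2358]]
[[234, 87], [348, 94], [334, 223], [288, 243], [229, 240]] [[0.4394, -0.1911], [0.5838, -0.1995], [0.5726, -0.3713], [0.5082, -0.4011], [0.4243, -0.3965]]
[[434, 64], [457, 153], [443, 150], [424, 73]] [[0.6917, -0.1616], [0.7354, -0.2731], [0.7154, -0.2693], [0.6797, -0.1727]]
```

View pics/w2.png

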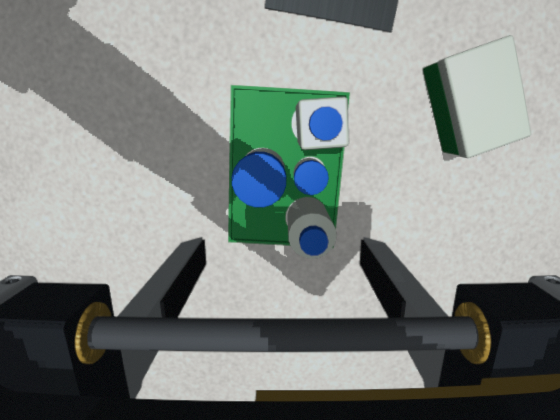

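All four lids are clear: round (313,241), small (311,177), wide (259,180), square (325,123). The measured spacings (125 mm round–square, 60 mm small–wide) fit the tray layout. Next: the square bottle's yaw, the plate and the pan.

Run:
```python
from h import *
import pickle
ci,im=pickle.load(open('w2.pkl','rb'))
H=hsv(im)
w=(H[...,1]<40)&(H[...,2]>185);w[:,:285]=0;w[:,365:]=0;w[:85]=0;w[160:]=0
H2=H[90:160,285:365]
blue=(H[...,0]>100)&(H[...,0]<130)&(H[...,1]>150)
g=(H[...,1]<45)&(H[...,2]>150);g[:,:285]=0;g[:,350:]=0;g[:94]=0;g[152:]=0
for m in(w,g):
  for c in blobs(m|(blue&(np.arange(420)[:,None]<150)&(np.arange(560)[None]>295)),400):
    r=cv2.minAreaRect(c);print(r);q=onplane(ci,cv2.boxPoints(r),.088)[:,:2];print(q.round(4).tolist(),[round(float(np.linalg.norm(q[i]-q[i-1])),4) for i in range(4)])
for n in("scene","side"):
    c0=camera_info(n);s=snapshot(n);H=hsv(s)
    for t in (60,75):
      for c in blobs((H[...,2]<t)&(H[...,1]<70),1000):
        q=cv2.approxPolyDP(cv2.convexHull(c),6,True).reshape(-1,2)
        if len(q)==4:
            P=onplane(c0,q,.004)[:,:2];print(n,t,q.tolist(),P.round(3).tolist(),P.mean(0).round(4),[round(float(np.linalg.norm(P[i]-P[i-1])),3) for i in range(4)])
    # pan
    roi=(335,140,440,215) if n=="scene" else (180,285,300,390)
    a=s[roi[1]:roi[3],roi[0]:roi[2]];h=hsv(a);print(n,'px',s[177,392] if n=="scene" else s[322,228])
    cv2.imwrite(f'pics/pan_{n}.png',cv2.resize(a,None,fx=5,fy=5)[:,:,::-1])
```

```text
((323.5685119628906, 122.45939636230469), (47.16554641723633, 46.66682052612305), 85.91438293457031)
[[0.5172, -0.213], [0.5652, -0.2095], [0.5709, -0.2575], [0.5213, -0.2611]] [0.0483, 0.0482, 0.0483, 0.0498]
((324.5, 122.0), (74.0, 79.0), 90.0)
[[0.5031, -0.1977], [0.5842, -0.1973], [0.5885, -0.2731], [0.5032, -0.2732]] [0.0755, 0.081, 0.076, 0.0853]
((324.0, 124.0), (54.0, 50.0), 90.0)
[[0.5176, -0.2095], [0.5692, -0.2092], [0.5718, -0.2646], [0.5182, -0.2647]] [0.0552, 0.0517, 0.0554, 0.0537]
scene 60 [[238, 195], [330, 199], [331, 246], [229, 241]] [[0.485, -0.096], [0.526, 0.144], [0.678, 0.12], [0.638, -0.121]] [0.5818 0.0118] [0.155, 0.243, 0.154, 0.244]
scene 75 [[559, 329], [559, 419], [0, 419], [2, 380]] [[0.956, 0.573], [1.135, 0.486], [1.035, -0.578], [0.955, -0.595]] [ 1.0203 -0.0286] [1.168, 0.2, 1.068, 0.083]
scene 75 [[238, 195], [329, 198], [331, 246], [229, 241]] [[0.485, -0.096], [0.522, 0.142], [0.678, 0.12], [0.638, -0.121]] [0.5808 0.0113] [0.155, 0.24, 0.158, 0.244]
scene 75 [[166, 0], [169, 33], [134, 37], [126, 4]] [[-0.973, -0.442], [-0.556, -0.382], [-0.549, -0.538], [-0.974, -0.654]] [-0.7633 -0.5041] [0.211, 0.422, 0.157, 0.441]
scene px [123 120 118]
side 75 [[337, 237], [269, 287], [229, 252], [295, 209]] [[0.484, -0.092], [0.522, 0.146], [0.67, 0.121], [0.633, -0.11]] [0.5772 0.016 ] [0.149, 0.241, 0.15, 0.234]
side 75 [[527, 149], [505, 272], [469, 362], [518, 151]] [[0.198, -0.827], [0.079, -0.253], [0.053, 0.045], [0.22, -0.794]] [ 0.1375 -0.4573] [0.04, 0.586, 0.3, 0.856]
side px [143 147 145]
```

View pics/pan_side.png

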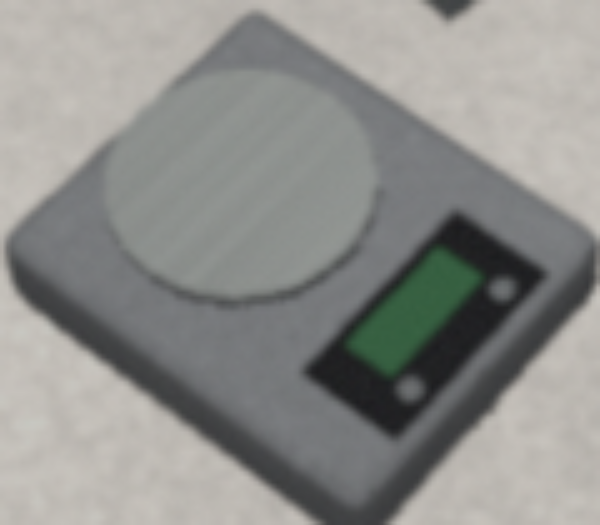

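Plate centre is (0.581, 0.012), yaw −0.163 (edges 155×243 mm, close to 160×250). Square bottle is at (0.5436, −0.2355), yaw about −4°. Descend on the square bottle.

```bash
python3 -m creep '[{"slide":[44,40,75],"roll":4,"grip":0},{"slide":[44,40,75],"roll":4,"grip":0},{"slide":[44,40,75],"roll":4,"grip":0},{"slide":[44,40,75],"roll":4,"grip":0},{"slide":[44,80,75],"roll":4,"grip":0},{"slide":[44,115,75],"roll":4,"grip":0},{"slide":[44,145,75],"roll":4,"grip":0},{"slide":[44,175,75],"roll":4,"grip":0},{"slide":[44,195,75],"roll":4,"grip":0},{"slide":[44,208,75],"roll":4,"grip":0},{"slide":[44,208,75],"roll":4,"grip":0},{"slide":[44,208,75],"roll":4,"grip":0}]'
python3 - <<'E'
from h import *
cv2.imwrite('pics/s2.png',np.hstack([cv2.resize(snapshot("side")[110:250,290:440],None,fx=2.6,fy=2.6),cv2.resize(snapshot("scene")[120:260,90:230],None,fx=2.6,fy=2.6)])[:,:,::-1])
E
```

```text
time: 3.03
tool_pos: [0.5441, -0.2363, 0.043]
ee_rot: [-1.571, -0.0, -0.071]
wrist_force: [0.5, -0.0, -0.0]
width: 0.0941
```

View pics/s2.png

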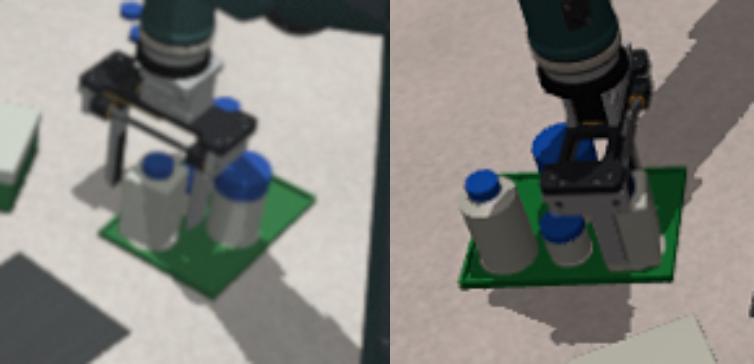

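Fingers straddle the square bottle (side crop, bottle at (150,200)) and touch nothing else. Close.

```bash
python3 -m creep '[{"slide":[0,0,0],"roll":0,"grip":1},{"slide":[0,0,0],"roll":0,"grip":1},{"slide":[0,0,0],"roll":0,"grip":1},{"slide":[0,0,0],"roll":0,"grip":1},{"slide":[0,0,0],"roll":0,"grip":1},{"slide":[0,0,0],"roll":0,"grip":1},{"slide":[0,0,0],"roll":0,"grip":1},{"slide":[0,0,0],"roll":0,"grip":1}]'; python3 -c "
from bench import robot;o=robot.get_obs();print(o['width'],o['tool_pos'],o['wrist_force'])"
```

```text
time: 3.8
tool_pos: [0.5438, -0.2348, 0.0426]
ee_rot: [-1.571, 0.001, -0.07]
wrist_force: [-1.4, -0.2, 1.2]
width: 0.0536
0.05362798420512408 [ 0.54382822 -0.23484451  0.04255005] [-1.36039421 -0.21794029  1.17637533]
```

```bash
python3 -m creep '[{"slide":[0,-5,0],"roll":0,"grip":1},{"slide":[0,-25,0],"roll":0,"grip":1},{"slide":[0,-55,0],"roll":0,"grip":1},{"slide":[0,-85,0],"roll":0,"grip":1},{"slide":[0,-110,0],"roll":0,"grip":1},{"slide":[0,-120,0],"roll":0,"grip":1},{"slide":[0,-120,0],"roll":0,"grip":1},{"slide":[2,-120,15],"roll":0,"grip":1},{"slide":[4,-120,45],"roll":0,"grip":1},{"slide":[6,-120,80],"roll":0,"grip":1},{"slide":[9,-120,115],"roll":0,"grip":1},{"slide":[12,-120,150],"roll":0,"grip":1},{"slide":[15,-120,185],"roll":0,"grip":1},{"slide":[18,-120,220],"roll":0,"grip":1},{"slide":[21,-120,255],"roll":0,"grip":1},{"slide":[24,-120,290],"roll":0,"grip":1},{"slide":[27,-120,315],"roll":0,"grip":1},{"slide":[27,-120,330],"roll":0,"grip":1},{"slide":[27,-120,330],"roll":0,"grip":1},{"slide":[27,-120,330],"roll":0,"grip":1}]'
python3 - <<'E'
from h import *
cv2.imwrite('pics/s3.png',np.hstack([cv2.resize(snapshot("side")[110:300,160:440],None,fx=1.9,fy=1.9)[:,:400],cv2.resize(snapshot("scene")[120:310,140:350],None,fx=1.9,fy=1.9)])[:,:,::-1])
ci=camera_info("wrist");im=snapshot("wrist");cv2.imwrite('pics/w3.png',im[:,:,::-1])
E
```

```text
time: 5.47
tool_pos: [0.5928, 0.0929, 0.1601]
ee_rot: [-1.572, 0.004, -0.068]
wrist_force: [0.0, -0.3, -2.6]
width: 0.0543
```

View pics/s3.png

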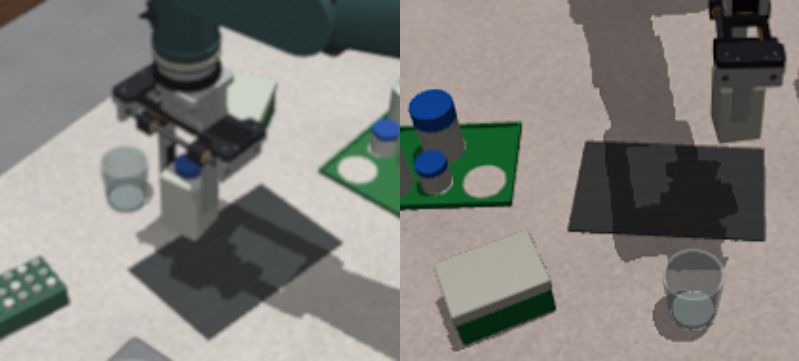

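View pics/w3.png

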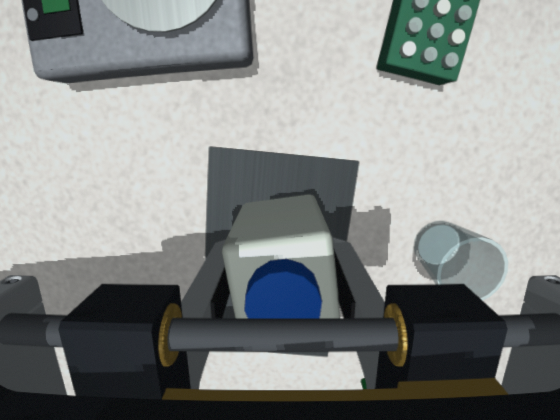

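The square bottle is held upright above the +y part of the plate (side crop (190,205)), and the tray disc it left is visible. Lower it.

```bash
python3 -m creep '[{"slide":[0,15,0],"roll":0,"grip":1},{"slide":[0,45,0],"roll":0,"grip":1},{"slide":[0,75,0],"roll":0,"grip":1},{"slide":[0,98,0],"roll":0,"grip":1},{"slide":[0,108,0],"roll":0,"grip":1},{"slide":[0,112,0],"roll":0,"grip":1},{"slide":[0,115,0],"roll":0,"grip":1},{"slide":[0,117,0],"roll":0,"grip":1},{"slide":[0,118,0],"roll":0,"grip":1},{"slide":[0,118,0],"roll":0,"grip":1},{"slide":[0,118,0],"roll":0,"grip":1}]'
```

```text
time: 6.53
tool_pos: [0.595, 0.0924, 0.0458]
ee_rot: [-1.571, -0.002, -0.07]
wrist_force: [0.1, 0.1, -3.7]
width: 0.0537
```

```bash
python3 -m creep '[{"slide":[0,1,0],"roll":0,"grip":1},{"slide":[0,2,0],"roll":0,"grip":1},{"slide":[0,3,0],"roll":0,"grip":1},{"slide":[0,3,0],"roll":0,"grip":1},{"slide":[0,3,0],"roll":0,"grip":1}]'
```

```text
time: 6.95
tool_pos: [0.5944, 0.0925, 0.0425]
ee_rot: [-1.571, -0.001, -0.07]
wrist_force: [-1.6, 0.1, 3.4]
width: 0.0541
```

Contact felt (+3.4 N up). Release, rise, and go back over the round bottle.

```bash
python3 -m creep '[{"slide":[0,0,0],"roll":0,"grip":0.7},{"slide":[0,0,0],"roll":0,"grip":0},{"slide":[0,0,0],"roll":0,"grip":0},{"slide":[0,0,0],"roll":0,"grip":0},{"slide":[0,0,0],"roll":0,"grip":0},{"slide":[0,-10,0],"roll":0,"grip":0},{"slide":[0,-40,0],"roll":0,"grip":0},{"slide":[0,-80,0],"roll":0,"grip":0},{"slide":[0,-120,0],"roll":0,"grip":0},{"slide":[0,-150,0],"roll":0,"grip":0},{"slide":[0,-150,0],"roll":0,"grip":0},{"slide":[0,-150,0],"roll":0,"grip":0}]'
python3 - <<'E'
from h import *
import pickle
cv2.imwrite('pics/s4.png',np.hstack([cv2.resize(snapshot("side")[110:300,160:440],None,fx=1.9,fy=1.9)[:,:400],cv2.resize(snapshot("scene")[120:310,140:350],None,fx=1.9,fy=1.9)])[:,:,::-1])
ci,im=pickle.load(open('w1.pkl','rb'))
H=hsv(im);b=(H[...,0]>100)&(H[...,0]<130)&(H[...,1]>150)&(H[...,2]>60)
for c in blobs(b,400):
    (u,v),ax,a=cv2.fitEllipse(cv2.convexHull(c));print(round(u,1),round(v,1),[onplane(ci,[[u,v]],z)[0][:2].round(4).tolist() for z in(.106,.102,.092,.046)])
E
```

```text
time: 7.95
tool_pos: [0.5957, 0.0925, 0.1955]
ee_rot: [-1.57, -0.007, -0.07]
wrist_force: [0.1, -0.0, -0.6]
width: 0.0941
316.5 139.4 [[0.5341, -0.3613], [0.5345, -0.3615], [0.5355, -0.362], [0.5404, -0.3642]]
312.9 83.3 [[0.5296, -0.3077], [0.5299, -0.3073], [0.5308, -0.3061], [0.535, -0.3008]]
257.1 72.7 [[0.4757, -0.2979], [0.4754, -0.2973], [0.4747, -0.2958], [0.4712, -0.2892]]
328.6 5.6 [[0.543, -0.2386], [0.5436, -0.2373], [0.5449, -0.234], [0.551, -0.2189]]
```

View pics/s4.png

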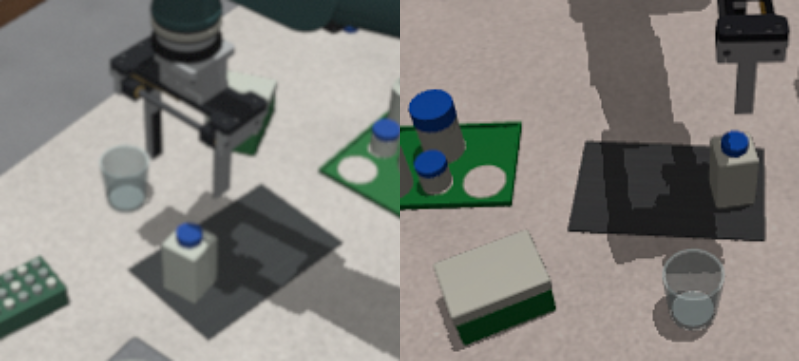

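The square bottle stands upright on the plate near its +y end, and the two wrist views agree within 1 mm. On to the round bottle at (0.534, −0.361).

```bash
python3 -m creep '[{"slide":[-29,0,-457],"roll":0,"grip":0},{"slide":[-29,0,-457],"roll":0,"grip":0},{"slide":[-29,0,-457],"roll":0,"grip":0},{"slide":[-29,0,-457],"roll":0,"grip":0},{"slide":[-29,0,-457],"roll":0,"grip":0},{"slide":[-29,0,-457],"roll":0,"grip":0},{"slide":[-29,0,-457],"roll":0,"grip":0},{"slide":[-29,0,-457],"roll":0,"grip":0},{"slide":[-29,0,-457],"roll":0,"grip":0},{"slide":[-29,0,-457],"roll":0,"grip":0},{"slide":[-29,0,-457],"roll":0,"grip":0},{"slide":[-29,0,-457],"roll":0,"grip":0},{"slide":[-29,0,-457],"roll":0,"grip":0},{"slide":[-29,0,-457],"roll":0,"grip":0},{"slide":[-29,0,-457],"roll":0,"grip":0}]'
python3 - <<'E'
from h import *
cv2.imwrite('pics/s5.png',np.hstack([cv2.resize(snapshot("side")[110:250,290:440],None,fx=2.6,fy=2.6),cv2.resize(snapshot("scene")[120:260,90:230],None,fx=2.6,fy=2.6)])[:,:,::-1])
E
```

```text
time: 9.3
tool_pos: [0.5333, -0.3598, 0.1904]
ee_rot: [-1.569, 0.002, -0.068]
wrist_force: [-0.8, 0.9, -0.5]
width: 0.0941
```

View pics/s5.png

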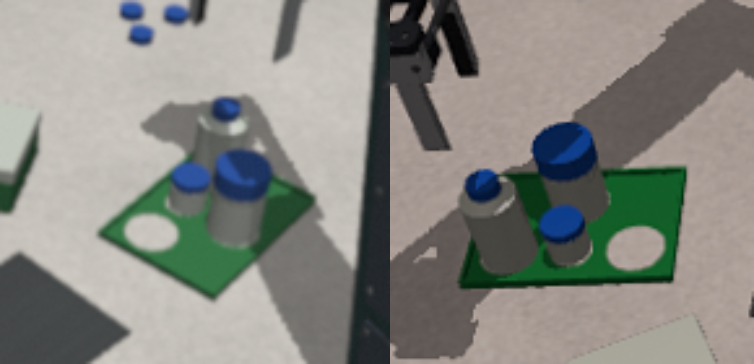

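The other three are unmoved and the gripper is above the round bottle. Descend 149 mm and close.

```bash
python3 -m creep '[{"slide":[0,30,0],"roll":0,"grip":0},{"slide":[0,65,0],"roll":0,"grip":0},{"slide":[0,95,0],"roll":0,"grip":0},{"slide":[0,125,0],"roll":0,"grip":0},{"slide":[0,142,0],"roll":0,"grip":0},{"slide":[0,148,0],"roll":0,"grip":0},{"slide":[0,148,0],"roll":0,"grip":0},{"slide":[0,148,0],"roll":0,"grip":1},{"slide":[0,148,0],"roll":0,"grip":1},{"slide":[0,148,0],"roll":0,"grip":1},{"slide":[0,148,0],"roll":0,"grip":1},{"slide":[0,148,0],"roll":0,"grip":1},{"slide":[0,148,0],"roll":0,"grip":1},{"slide":[0,148,0],"roll":0,"grip":1},{"slide":[0,148,0],"roll":0,"grip":1}]'
```

```text
time: 10.65
tool_pos: [0.5336, -0.3618, 0.0441]
ee_rot: [-1.571, -0.001, -0.07]
wrist_force: [0.6, -0.4, 2.3]
width: 0.0553
```

Width 55 mm matches the 56 mm bottle. Lift and carry it to mid-plate.

```bash
python3 -m creep '[{"slide":[0,-5,0],"roll":0,"grip":1},{"slide":[0,-25,0],"roll":0,"grip":1},{"slide":[0,-55,0],"roll":0,"grip":1},{"slide":[0,-85,0],"roll":0,"grip":1},{"slide":[0,-110,0],"roll":0,"grip":1},{"slide":[0,-120,0],"roll":0,"grip":1},{"slide":[1,-120,15],"roll":0,"grip":1},{"slide":[3,-120,45],"roll":0,"grip":1},{"slide":[5,-120,80],"roll":0,"grip":1},{"slide":[7,-120,115],"roll":0,"grip":1},{"slide":[9,-120,150],"roll":0,"grip":1},{"slide":[11,-120,185],"roll":0,"grip":1},{"slide":[13,-120,220],"roll":0,"grip":1},{"slide":[15,-120,255],"roll":0,"grip":1},{"slide":[17,-120,290],"roll":0,"grip":1},{"slide":[19,-120,325],"roll":0,"grip":1},{"slide":[21,-120,355],"roll":0,"grip":1},{"slide":[21,-120,370],"roll":0,"grip":1},{"slide":[21,-120,376],"roll":0,"grip":1},{"slide":[21,-120,376],"roll":0,"grip":1}]'
python3 -m creep '[{"slide":[0,15,0],"roll":0,"grip":1},{"slide":[0,45,0],"roll":0,"grip":1},{"slide":[0,75,0],"roll":0,"grip":1},{"slide":[0,98,0],"roll":0,"grip":1},{"slide":[0,108,0],"roll":0,"grip":1},{"slide":[0,112,0],"roll":0,"grip":1},{"slide":[0,115,0],"roll":0,"grip":1},{"slide":[0,117,0],"roll":0,"grip":1},{"slide":[0,118,0],"roll":0,"grip":1},{"slide":[0,119,0],"roll":0,"grip":1},{"slide":[0,120,0],"roll":0,"grip":1},{"slide":[0,120,0],"roll":0,"grip":1}]'
```

```text
time: 12.32
tool_pos: [0.5789, 0.0141, 0.1609]
ee_rot: [-1.571, 0.005, -0.067]
wrist_force: [0.2, 0.2, -3.4]
width: 0.0554
time: 13.32
tool_pos: [0.5809, 0.0121, 0.0442]
ee_rot: [-1.571, -0.001, -0.07]
wrist_force: [0.3, 0.1, -3.5]
width: 0.0552
```

```bash
python3 -m creep '[{"slide":[0,1,0],"roll":0,"grip":1},{"slide":[0,1.5,0],"roll":0,"grip":1},{"slide":[0,1.5,0],"roll":0,"grip":1},{"slide":[0,1.5,0],"roll":0,"grip":1}]'
```

```text
time: 13.65
tool_pos: [0.5809, 0.0121, 0.0441]
ee_rot: [-1.571, -0.001, -0.07]
wrist_force: [-2.7, -0.0, 4.0]
width: 0.0554
```

Contact. Release and rise, then go over to the wide jar.

```bash
python3 -m creep '[{"slide":[0,0,0],"roll":0,"grip":0.7},{"slide":[0,0,0],"roll":0,"grip":0},{"slide":[0,0,0],"roll":0,"grip":0},{"slide":[0,0,0],"roll":0,"grip":0},{"slide":[0,0,0],"roll":0,"grip":0},{"slide":[0,-10,0],"roll":0,"grip":0},{"slide":[0,-40,0],"roll":0,"grip":0},{"slide":[0,-80,0],"roll":0,"grip":0},{"slide":[0,-120,0],"roll":0,"grip":0},{"slide":[0,-150,0],"roll":0,"grip":0},{"slide":[0,-150,0],"roll":0,"grip":0},{"slide":[-84,-150,-314],"roll":0,"grip":0},{"slide":[-84,-150,-314],"roll":0,"grip":0},{"slide":[-84,-150,-314],"roll":0,"grip":0},{"slide":[-84,-150,-314],"roll":0,"grip":0},{"slide":[-84,-150,-314],"roll":0,"grip":0},{"slide":[-84,-150,-314],"roll":0,"grip":0},{"slide":[-84,-150,-314],"roll":0,"grip":0},{"slide":[-84,-150,-314],"roll":0,"grip":0},{"slide":[-84,-150,-314],"roll":0,"grip":0}]'
python3 -m creep '[{"slide":[0,0,0],"roll":0,"grip":0},{"slide":[0,0,0],"roll":0,"grip":0},{"slide":[0,0,0],"roll":0,"grip":0}]'
python3 - <<'E'
from h import *
cv2.imwrite('pics/s6.png',np.hstack([cv2.resize(snapshot("side")[110:300,160:440],None,fx=1.9,fy=1.9)[:,:400],cv2.resize(snapshot("scene")[120:310,140:350],None,fx=1.9,fy=1.9)])[:,:,::-1])
ci=camera_info("wrist");im=snapshot("wrist")
H=hsv(im);b=(H[...,0]>100)&(H[...,0]<130)&(H[...,1]>150)&(H[...,2]>60)
for c in blobs(b,300):
    (u,v),ax,a=cv2.fitEllipse(cv2.convexHull(c));print(round(u,1),round(v,1),np.round(ax,1),[onplane(ci,[[u,v]],z)[0][:2].round(4).tolist() for z in(.092,.046)])
cv2.imwrite('pics/w6.png',im[:,:,::-1])
E
```

```text
time: 15.32
tool_pos: [0.4721, -0.3008, 0.1917]
ee_rot: [-1.574, 0.001, -0.077]
wrist_force: [-0.1, 0.3, -0.1]
width: 0.094
time: 15.57
tool_pos: [0.4752, -0.2941, 0.1921]
ee_rot: [-1.57, -0.0, -0.068]
wrist_force: [-0.1, -0.3, -0.9]
width: 0.094
338.2 198.4 [39.2 39.7] [[0.5272, -0.2881], [0.5348, -0.2996]]
280.9 207.7 [64.  65.7] [[0.4747, -0.2933], [0.4737, -0.3056]]
```

View pics/s6.png

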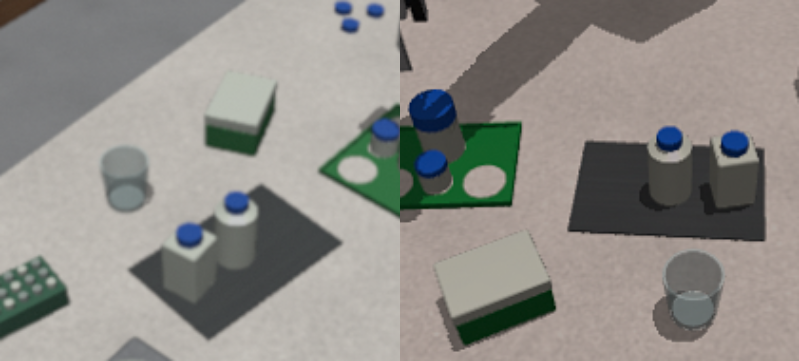

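View pics/w6.png

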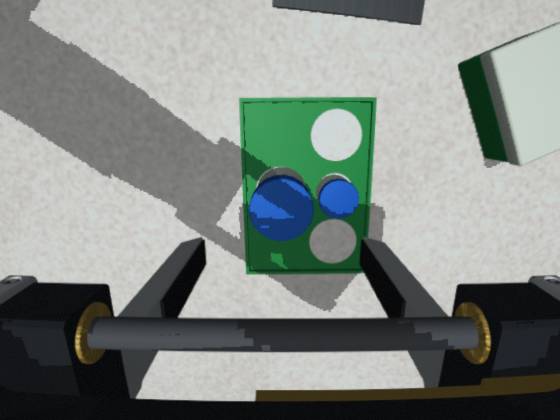

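Round and square stand upright on the plate. The wide jar (281,208) and small jar (338,198) are where they were measured. Descend to TCP z = 0.061, keeping the fingers over the small jar's 46 mm top.

```bash
python3 -m creep '[{"slide":[0,30,0],"roll":0,"grip":0},{"slide":[0,65,0],"roll":0,"grip":0},{"slide":[0,95,0],"roll":0,"grip":0},{"slide":[0,118,0],"roll":0,"grip":0},{"slide":[0,127,0],"roll":0,"grip":0},{"slide":[0,131,0],"roll":0,"grip":0},{"slide":[0,131,0],"roll":0,"grip":0},{"slide":[0,131,0],"roll":0,"grip":1},{"slide":[0,131,0],"roll":0,"grip":1},{"slide":[0,131,0],"roll":0,"grip":1},{"slide":[0,131,0],"roll":0,"grip":1},{"slide":[0,131,0],"roll":0,"grip":1},{"slide":[0,131,0],"roll":0,"grip":1},{"slide":[0,131,0],"roll":0,"grip":1},{"slide":[0,131,0],"roll":0,"grip":1}]'
```

```text
time: 16.97
tool_pos: [0.4746, -0.2956, 0.0616]
ee_rot: [-1.572, -0.0, -0.07]
wrist_force: [-2.1, 0.1, 3.5]
width: 0.0595
```

```bash
python3 -m creep '[{"slide":[0,-5,0],"roll":0,"grip":1},{"slide":[0,-25,0],"roll":0,"grip":1},{"slide":[0,-55,0],"roll":0,"grip":1},{"slide":[0,-85,0],"roll":0,"grip":1},{"slide":[0,-110,0],"roll":0,"grip":1},{"slide":[0,-120,0],"roll":0,"grip":1},{"slide":[5,-120,15],"roll":0,"grip":1},{"slide":[15,-120,45],"roll":0,"grip":1},{"slide":[26,-120,80],"roll":0,"grip":1},{"slide":[37,-120,115],"roll":0,"grip":1},{"slide":[48,-120,150],"roll":0,"grip":1},{"slide":[60,-120,185],"roll":0,"grip":1},{"slide":[70,-120,212],"roll":0,"grip":1},{"slide":[76,-120,229],"roll":0,"grip":1},{"slide":[77,-120,234],"roll":0,"grip":1},{"slide":[77,-120,234],"roll":0,"grip":1},{"slide":[77,-120,234],"roll":0,"grip":1}]'
python3 -m creep '[{"slide":[0,15,0],"roll":0,"grip":1},{"slide":[0,45,0],"roll":0,"grip":1},{"slide":[0,75,0],"roll":0,"grip":1},{"slide":[0,98,0],"roll":0,"grip":1},{"slide":[0,108,0],"roll":0,"grip":1},{"slide":[0,112,0],"roll":0,"grip":1},{"slide":[0,115,0],"roll":0,"grip":1},{"slide":[0,117,0],"roll":0,"grip":1},{"slide":[0,118,0],"roll":0,"grip":1},{"slide":[0,119,0],"roll":0,"grip":1},{"slide":[0,120,0],"roll":0,"grip":1},{"slide":[0,120,0],"roll":0,"grip":1},{"slide":[0,121,0],"roll":0,"grip":1},{"slide":[0,121,0],"roll":0,"grip":1},{"slide":[0,121,0],"roll":0,"grip":1}]'
```

```text
time: 18.38
tool_pos: [0.5672, -0.0678, 0.1799]
ee_rot: [-1.572, 0.002, -0.07]
wrist_force: [-0.8, -0.2, -3.2]
width: 0.0599
time: 19.63
tool_pos: [0.5684, -0.0673, 0.0616]
ee_rot: [-1.571, -0.002, -0.07]
wrist_force: [-3.3, -0.4, 5.7]
width: 0.0595
```

Contact. Release and rise, then check the plate.

```bash
python3 -m creep '[{"slide":[0,0,0],"roll":0,"grip":0.7},{"slide":[0,0,0],"roll":0,"grip":0},{"slide":[0,0,0],"roll":0,"grip":0},{"slide":[0,0,0],"roll":0,"grip":0},{"slide":[0,0,0],"roll":0,"grip":0},{"slide":[0,-10,0],"roll":0,"grip":0},{"slide":[0,-40,0],"roll":0,"grip":0},{"slide":[0,-80,0],"roll":0,"grip":0},{"slide":[0,-120,0],"roll":0,"grip":0},{"slide":[0,-130,0],"roll":0,"grip":0},{"slide":[0,-130,0],"roll":0,"grip":0}]'
python3 - <<'E'
from h import *
cv2.imwrite('pics/s7.png',np.hstack([cv2.resize(snapshot("side")[110:300,160:440],None,fx=1.9,fy=1.9)[:,:400],cv2.resize(snapshot("scene")[120:310,140:350],None,fx=1.9,fy=1.9)])[:,:,::-1])
ci=camera_info("wrist");im=snapshot("wrist")
cv2.imwrite('pics/w7.png',im[:,:,::-1])
E
```

```text
time: 20.55
tool_pos: [0.5706, -0.0678, 0.1962]
ee_rot: [-1.572, -0.011, -0.07]
wrist_force: [-0.1, 0.5, -0.2]
width: 0.0942
```

View pics/s7.png

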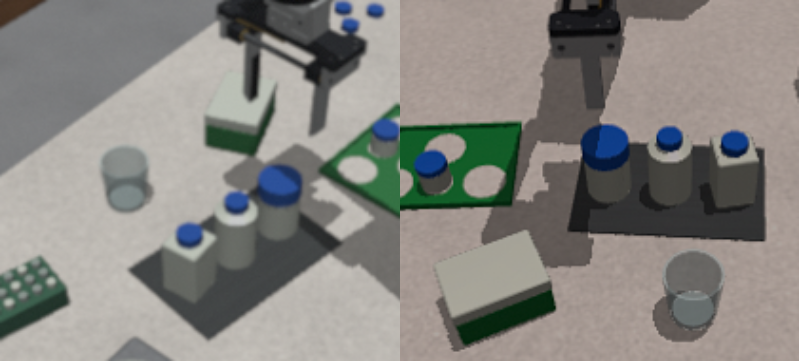

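View pics/w7.png

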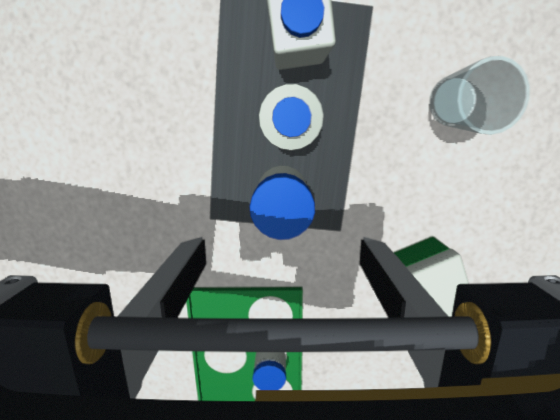

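All three stand upright on the plate, with the wide jar near its −y end and inside the limits. Now the small jar at (0.535, −0.300).

```bash
python3 -m creep '[{"slide":[-17,0,-235],"roll":0,"grip":0},{"slide":[-17,0,-235],"roll":0,"grip":0},{"slide":[-17,0,-235],"roll":0,"grip":0},{"slide":[-17,0,-235],"roll":0,"grip":0},{"slide":[-17,0,-235],"roll":0,"grip":0},{"slide":[-17,0,-235],"roll":0,"grip":0},{"slide":[-17,0,-235],"roll":0,"grip":0},{"slide":[-17,0,-235],"roll":0,"grip":0},{"slide":[-17,30,-235],"roll":0,"grip":0},{"slide":[-17,65,-235],"roll":0,"grip":0},{"slide":[-17,100,-235],"roll":0,"grip":0},{"slide":[-17,120,-235],"roll":0,"grip":0},{"slide":[-17,120,-235],"roll":0,"grip":0},{"slide":[-17,120,-235],"roll":0,"grip":0},{"slide":[-17,120,-235],"roll":0,"grip":0}]'
python3 - <<'E'
from h import *
ci=camera_info("wrist");im=snapshot("wrist")
H=hsv(im);b=(H[...,0]>100)&(H[...,0]<130)&(H[...,1]>150)&(H[...,2]>60)
for c in blobs(b,300):
    (u,v),ax,a=cv2.fitEllipse(cv2.convexHull(c));print(round(u,1),round(v,1),np.round(ax,1),[onplane(ci,[[u,v]],z)[0][:2].round(4).tolist() for z in(.046,)])
cv2.imwrite('pics/w8.png',im[:,:,::-1])
E
```

```text
time: 21.95
tool_pos: [0.5355, -0.2998, 0.0713]
ee_rot: [-1.572, -0.002, -0.069]
wrist_force: [1.4, -0.3, -0.4]
width: 0.0937
281.5 235.6 [59.7 61.2] [[0.5356, -0.2991]]
```

View pics/w8.png

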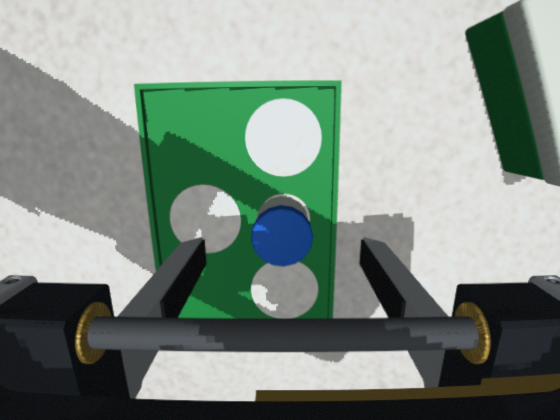

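The small jar (281,236) is centred between the fingers. Descend 49 mm and close.

```bash
python3 -m creep '[{"slide":[0,25,0],"roll":0,"grip":0},{"slide":[0,42,0],"roll":0,"grip":0},{"slide":[0,49,0],"roll":0,"grip":0},{"slide":[0,49,0],"roll":0,"grip":0},{"slide":[0,49,0],"roll":0,"grip":1},{"slide":[0,49,0],"roll":0,"grip":1},{"slide":[0,49,0],"roll":0,"grip":1},{"slide":[0,49,0],"roll":0,"grip":1},{"slide":[0,49,0],"roll":0,"grip":1},{"slide":[0,49,0],"roll":0,"grip":1},{"slide":[0,49,0],"roll":0,"grip":1},{"slide":[0,49,0],"roll":0,"grip":1},{"slide":[0,49,0],"roll":0,"grip":1}]'
```

```text
time: 23.08
tool_pos: [0.5346, -0.3005, 0.021]
ee_rot: [-1.571, -0.0, -0.07]
wrist_force: [-0.8, 0.2, 0.7]
width: 0.0421
```

Width 42 mm matches the 43 mm lid. Lift, and estimate the pan coarsely from both fixed views.

```bash
python3 -m creep '[{"slide":[0,-5,0],"roll":0,"grip":1},{"slide":[0,-25,0],"roll":0,"grip":1},{"slide":[0,-60,0],"roll":0,"grip":1},{"slide":[0,-95,0],"roll":0,"grip":1},{"slide":[0,-130,0],"roll":0,"grip":1},{"slide":[0,-160,0],"roll":0,"grip":1},{"slide":[0,-180,0],"roll":0,"grip":1},{"slide":[0,-180,0],"roll":0,"grip":1},{"slide":[0,-180,0],"roll":0,"grip":1}]'
python3 - <<'E'
from h import *
print(onplane(camera_info("scene"),[[392,177]],.06),onplane(camera_info("side"),[[180+242/5,285+184/5]],.06))
cv2.imwrite('pics/s9.png',np.hstack([cv2.resize(snapshot("side")[80:270,240:440],None,fx=1.9,fy=1.9),cv2.resize(snapshot("scene")[80:270,90:300],None,fx=1.9,fy=1.9)])[:,:,::-1])
E
```

```text
time: 23.83
tool_pos: [0.535, -0.3007, 0.2021]
ee_rot: [-1.572, -0.002, -0.07]
wrist_force: [-0.3, 0.2, -1.3]
width: 0.0421
[[0.51798238 0.30274613 0.06      ]] [[0.50424817 0.30716921 0.06      ]]
```

View pics/s9.png

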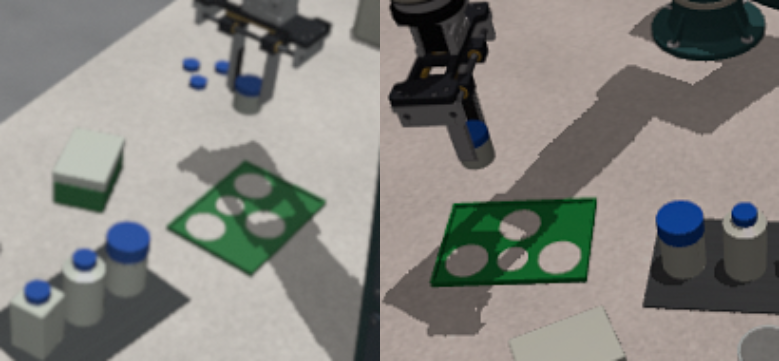

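The small jar is held upright and the four discs are free. Pan is roughly at (0.51, 0.305). Carry towards it and stop short for a look.

```bash
python3 -m creep '[{"slide":[-2,0,15],"roll":0,"grip":1},{"slide":[-6,0,45],"roll":0,"grip":1},{"slide":[-10,0,80],"roll":0,"grip":1},{"slide":[-14,0,115],"roll":0,"grip":1},{"slide":[-18,0,150],"roll":0,"grip":1},{"slide":[-22,0,185],"roll":0,"grip":1},{"slide":[-26,0,220],"roll":0,"grip":1},{"slide":[-30,0,255],"roll":0,"grip":1},{"slide":[-35,0,290],"roll":0,"grip":1},{"slide":[-40,0,325],"roll":0,"grip":1},{"slide":[-45,0,360],"roll":0,"grip":1},{"slide":[-50,0,395],"roll":0,"grip":1},{"slide":[-54,0,430],"roll":0,"grip":1},{"slide":[-57,0,460],"roll":0,"grip":1},{"slide":[-58,0,477],"roll":0,"grip":1},{"slide":[-58,0,477],"roll":0,"grip":1},{"slide":[-58,0,477],"roll":0,"grip":1},{"slide":[-58,0,477],"roll":0,"grip":1},{"slide":[-58,0,477],"roll":0,"grip":1}]'
python3 - <<'E'
from h import *
import pickle
ci=camera_info("wrist");im=snapshot("wrist");pickle.dump((ci,im),open('w10.pkl','wb'))
cv2.imwrite('pics/w10.png',im[:,:,::-1])
E
```

```text
time: 25.52
tool_pos: [0.5096, 0.1784, 0.2003]
ee_rot: [-1.572, 0.001, -0.071]
wrist_force: [-0.2, 0.5, -0.6]
width: 0.0423
```

View pics/w10.png

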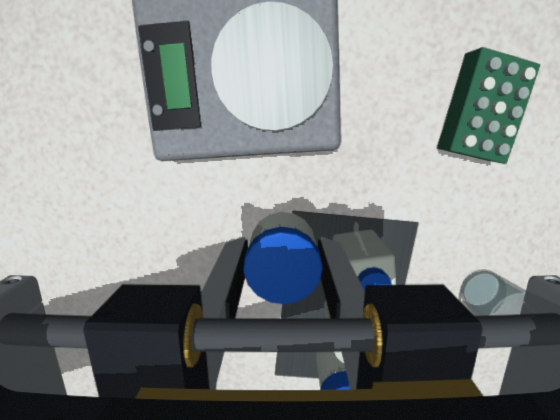

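Run:
```python
from h import *
import pickle
ci,im=pickle.load(open('w10.pkl','rb'))
g=cv2.cvtColor(im,cv2.COLOR_RGB2GRAY)
m=(g>165);m[140:]=0;m[:,:205]=0;m[:,338:]=0
m=cv2.morphologyEx(m.astype(np.uint8),cv2.MORPH_OPEN,np.ones((5,5)))
c=max(blobs(m,500),key=cv2.contourArea)
h=cv2.convexHull(c);print(cv2.boundingRect(c))
(u,v),ax,a=cv2.fitEllipse(h);print(u,v,ax)
# world circle fit
P=onplane(ci,c.reshape(-1,2),.06)[:,:2];k=c.reshape(-1,2)[:,1]>2;P=P[k]
A=np.c_[2*P,np.ones(len(P))];s=np.linalg.lstsq(A,(P**2).sum(1),rcond=None)[0]
r=np.sqrt(s[2]+s[0]**2+s[1]**2);print(s[:2],r,np.abs(np.linalg.norm(P-s[:2],axis=1)-r).max(),robot.get_obs()['tool_pos'])
```

```text
(211, 1, 122, 129)
271.35626220703125 65.14176940917969 (121.87801361083984, 128.3876953125)
[0.50850625 0.30567149] 0.057154883536717105 0.0007300334966813191 [0.50979153 0.17829157 0.20052313]
```

Pan fit: centre (0.5085, 0.3057), radius 57.2 mm (expected 58), residual under 1 mm. Carry over and lower to just above contact.

```bash
python3 -m creep '[{"slide":[-2,0,15],"roll":0,"grip":1},{"slide":[-4,0,45],"roll":0,"grip":1},{"slide":[-7,0,80],"roll":0,"grip":1},{"slide":[-10,0,110],"roll":0,"grip":1},{"slide":[-10,0,127],"roll":0,"grip":1},{"slide":[-10,0,127],"roll":0,"grip":1},{"slide":[-10,0,127],"roll":0,"grip":1},{"slide":[-10,20,127],"roll":0,"grip":1},{"slide":[-10,50,127],"roll":0,"grip":1},{"slide":[-10,80,127],"roll":0,"grip":1},{"slide":[-10,100,127],"roll":0,"grip":1},{"slide":[-10,110,127],"roll":0,"grip":1},{"slide":[-10,115,127],"roll":0,"grip":1},{"slide":[-10,118,127],"roll":0,"grip":1},{"slide":[-10,119,127],"roll":0,"grip":1},{"slide":[-10,119,127],"roll":0,"grip":1},{"slide":[-10,119,127],"roll":0,"grip":1}]'
python3 - <<'E'
from h import *
cv2.imwrite('pics/s11.png',np.hstack([cv2.resize(snapshot("side")[220:390,150:320],None,fx=2.2,fy=2.2),cv2.resize(snapshot("scene")[90:260,300:470],None,fx=2.2,fy=2.2)])[:,:,::-1])
E
```

```text
time: 26.98
tool_pos: [0.5099, 0.3072, 0.0837]
ee_rot: [-1.569, -0.003, -0.07]
wrist_force: [-0.0, 0.4, -1.1]
width: 0.0425
```

View pics/s11.png

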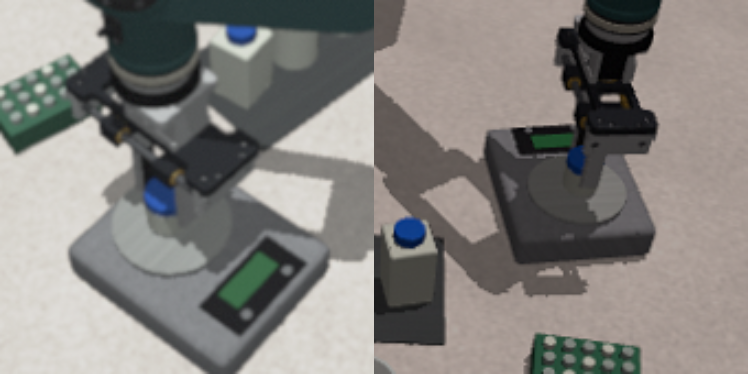

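The jar is over the middle of the pan with about 6 mm to go.

```bash
python3 -m creep '[{"slide":[0,1,0],"roll":0,"grip":1},{"slide":[0,2,0],"roll":0,"grip":1},{"slide":[0,3,0],"roll":0,"grip":1},{"slide":[0,4,0],"roll":0,"grip":1},{"slide":[0,5,0],"roll":0,"grip":1},{"slide":[0,5,0],"roll":0,"grip":1},{"slide":[0,5,0],"roll":0,"grip":1}]'; python3 -m creep '[{"slide":[0,0.5,0],"roll":0,"grip":1},{"slide":[0,1,0],"roll":0,"grip":1},{"slide":[0,1,0],"roll":0,"grip":1},{"slide":[0,1,0],"roll":0,"grip":1}]'
```

```text
time: 27.67
tool_pos: [0.5088, 0.3069, 0.077]
ee_rot: [-1.571, 0.0, -0.07]
wrist_force: [0.3, -0.1, 0.6]
width: 0.0424
time: 28.0
tool_pos: [0.5089, 0.3069, 0.077]
ee_rot: [-1.571, -0.0, -0.07]
wrist_force: [-2.7, -1.6, 5.6]
width: 0.0422
```

Contact at the expected height (z 0.077). Release and rise.

```bash
python3 -m creep '[{"slide":[0,0,0],"roll":0,"grip":0.8},{"slide":[0,0,0],"roll":0,"grip":0.4},{"slide":[0,0,0],"roll":0,"grip":0},{"slide":[0,0,0],"roll":0,"grip":0},{"slide":[0,0,0],"roll":0,"grip":0},{"slide":[0,0,0],"roll":0,"grip":0},{"slide":[0,-10,0],"roll":0,"grip":0},{"slide":[0,-40,0],"roll":0,"grip":0},{"slide":[0,-80,0],"roll":0,"grip":0},{"slide":[0,-115,0],"roll":0,"grip":0},{"slide":[0,-115,0],"roll":0,"grip":0},{"slide":[0,-115,-80],"roll":0,"grip":0},{"slide":[0,-115,-80],"roll":0,"grip":0},{"slide":[0,-115,-80],"roll":0,"grip":0},{"slide":[0,-115,-80],"roll":0,"grip":0}]'
python3 - <<'E'
from h import *
ci=camera_info("wrist");im=snapshot("wrist")
H=hsv(im);b=(H[...,0]>100)&(H[...,0]<130)&(H[...,1]>150)&(H[...,2]>60)
for c in blobs(b,300):
    (u,v),ax,a=cv2.fitEllipse(cv2.convexHull(c));print(round(u,1),round(v,1),np.round(ax,1),onplane(ci,[[u,v]],.102)[0][:2].round(4))
cv2.imwrite('pics/w12.png',im[:,:,::-1]);cv2.imwrite('pics/s12.png',snapshot("scene")[:,:,::-1])
E
```

```text
time: 29.25
tool_pos: [0.5036, 0.2259, 0.1919]
ee_rot: [-1.57, -0.001, -0.073]
wrist_force: [-0.3, 1.1, 0.0]
width: 0.0938
281.5 115.6 [50.1 51.8] [0.5094 0.3072]
```

View pics/w12.png

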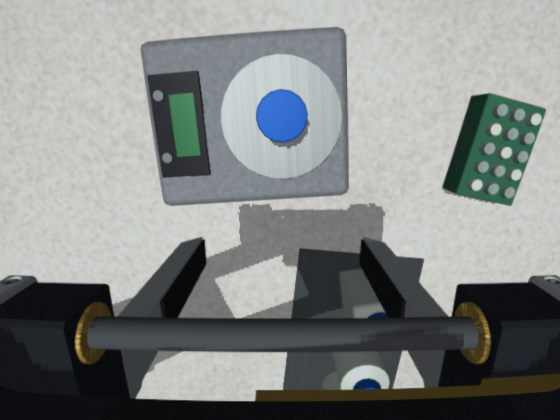

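View pics/s12.png

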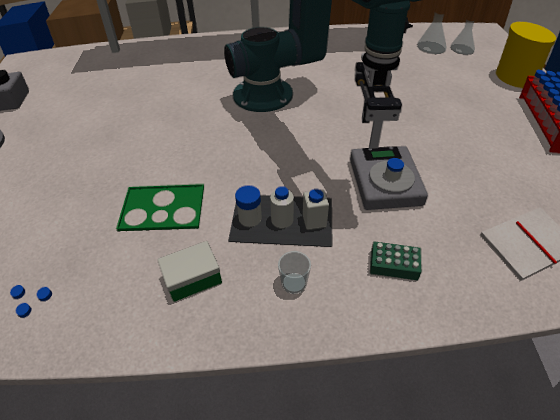

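The small jar sits at (0.509, 0.307), within 2 mm of the pan centre, upright and released. The three others stand on the plate. Now fetch the wide jar: travel, descend, close.

```bash
python3 -m creep '[{"slide":[85,0,-289],"roll":0,"grip":0},{"slide":[85,0,-289],"roll":0,"grip":0},{"slide":[85,0,-289],"roll":0,"grip":0},{"slide":[85,0,-289],"roll":0,"grip":0},{"slide":[85,0,-289],"roll":0,"grip":0},{"slide":[85,0,-289],"roll":0,"grip":0},{"slide":[85,0,-289],"roll":0,"grip":0},{"slide":[85,0,-289],"roll":0,"grip":0},{"slide":[85,0,-289],"roll":0,"grip":0},{"slide":[85,0,-289],"roll":0,"grip":0},{"slide":[85,0,-289],"roll":0,"grip":0},{"slide":[85,0,-289],"roll":0,"grip":0},{"slide":[85,0,-289],"roll":0,"grip":0}]'
python3 - <<'E'
from h import *
ci=camera_info("wrist");im=snapshot("wrist")
H=hsv(im);b=(H[...,0]>100)&(H[...,0]<130)&(H[...,1]>150)&(H[...,2]>60)
for c in blobs(b,300):
    (u,v),ax,a=cv2.fitEllipse(cv2.convexHull(c));print(round(u,1),round(v,1),np.round(ax,1),[onplane(ci,[[u,v]],z)[0][:2].round(4).tolist() for z in(.106,.102,.092)])
E
```

```text
time: 30.43
tool_pos: [0.5679, -0.0653, 0.1912]
ee_rot: [-1.571, -0.0, -0.067]
wrist_force: [0.5, -0.5, -1.0]
width: 0.0942
282.4 207.9 [64.7 65. ] [[0.5688, -0.061], [0.5687, -0.0621], [0.5685, -0.0648]]
292.0 119.1 [37.7 38.8] [[0.5815, 0.0126], [0.5816, 0.0127], [0.5819, 0.0128]]
303.0 14.2 [41.9 49.9] [[0.5946, 0.0898], [0.5949, 0.091], [0.5957, 0.094]]
```

```bash
python3 -m creep '[{"slide":[0,30,0],"roll":0,"grip":0},{"slide":[0,65,0],"roll":0,"grip":0},{"slide":[0,95,0],"roll":0,"grip":0},{"slide":[0,118,0],"roll":0,"grip":0},{"slide":[0,127,0],"roll":0,"grip":0},{"slide":[0,130,0],"roll":0,"grip":0},{"slide":[0,130,0],"roll":0,"grip":0},{"slide":[0,130,0],"roll":0,"grip":1},{"slide":[0,130,0],"roll":0,"grip":1},{"slide":[0,130,0],"roll":0,"grip":1},{"slide":[0,130,0],"roll":0,"grip":1},{"slide":[0,130,0],"roll":0,"grip":1},{"slide":[0,130,0],"roll":0,"grip":1},{"slide":[0,130,0],"roll":0,"grip":1},{"slide":[0,130,0],"roll":0,"grip":1}]'
```

```text
time: 31.73
tool_pos: [0.5681, -0.0673, 0.0616]
ee_rot: [-1.571, -0.001, -0.07]
wrist_force: [-1.4, -0.1, 3.0]
width: 0.06
```

```bash
python3 -m creep '[{"slide":[0,-5,0],"roll":0,"grip":1},{"slide":[0,-25,0],"roll":0,"grip":1},{"slide":[0,-55,0],"roll":0,"grip":1},{"slide":[0,-85,0],"roll":0,"grip":1},{"slide":[0,-110,0],"roll":0,"grip":1},{"slide":[0,-120,0],"roll":0,"grip":1},{"slide":[-5,-120,-15],"roll":0,"grip":1},{"slide":[-15,-120,-45],"roll":0,"grip":1},{"slide":[-26,-120,-80],"roll":0,"grip":1},{"slide":[-37,-120,-115],"roll":0,"grip":1},{"slide":[-48,-120,-150],"roll":0,"grip":1},{"slide":[-60,-120,-185],"roll":0,"grip":1},{"slide":[-70,-120,-212],"roll":0,"grip":1},{"slide":[-76,-120,-229],"roll":0,"grip":1},{"slide":[-77,-120,-234],"roll":0,"grip":1},{"slide":[-77,-120,-234],"roll":0,"grip":1},{"slide":[-77,-120,-234],"roll":0,"grip":1},{"slide":[-77,-120,-234],"roll":0,"grip":1}]'
python3 -m creep '[{"slide":[0,15,0],"roll":0,"grip":1},{"slide":[0,45,0],"roll":0,"grip":1},{"slide":[0,75,0],"roll":0,"grip":1},{"slide":[0,98,0],"roll":0,"grip":1},{"slide":[0,108,0],"roll":0,"grip":1},{"slide":[0,112,0],"roll":0,"grip":1},{"slide":[0,115,0],"roll":0,"grip":1},{"slide":[0,117,0],"roll":0,"grip":1},{"slide":[0,118,0],"roll":0,"grip":1},{"slide":[0,119,0],"roll":0,"grip":1},{"slide":[0,120,0],"roll":0,"grip":1},{"slide":[0,120,0],"roll":0,"grip":1},{"slide":[0,121,0],"roll":0,"grip":1},{"slide":[0,121,0],"roll":0,"grip":1}]'
```

```text
time: 33.23
tool_pos: [0.4752, -0.2938, 0.1804]
ee_rot: [-1.57, 0.0, -0.068]
wrist_force: [-0.2, 0.8, -2.1]
width: 0.0594
time: 34.4
tool_pos: [0.475, -0.2957, 0.0616]
ee_rot: [-1.572, -0.001, -0.07]
wrist_force: [-1.7, -0.1, 4.6]
width: 0.0598
```

Contact at the original grasp pose. Release and go to the round bottle at (0.581, 0.0125).

```bash
python3 -m creep '[{"slide":[0,0,0],"roll":0,"grip":0.7},{"slide":[0,0,0],"roll":0,"grip":0},{"slide":[0,0,0],"roll":0,"grip":0},{"slide":[0,0,0],"roll":0,"grip":0},{"slide":[0,0,0],"roll":0,"grip":0},{"slide":[0,-10,0],"roll":0,"grip":0},{"slide":[0,-40,0],"roll":0,"grip":0},{"slide":[0,-80,0],"roll":0,"grip":0},{"slide":[0,-120,0],"roll":0,"grip":0},{"slide":[0,-130,0],"roll":0,"grip":0},{"slide":[0,-130,0],"roll":0,"grip":0},{"slide":[84,-130,315],"roll":0,"grip":0},{"slide":[84,-130,315],"roll":0,"grip":0},{"slide":[84,-130,315],"roll":0,"grip":0},{"slide":[84,-130,315],"roll":0,"grip":0},{"slide":[84,-130,315],"roll":0,"grip":0},{"slide":[84,-130,315],"roll":0,"grip":0},{"slide":[84,-130,315],"roll":0,"grip":0},{"slide":[84,-130,315],"roll":0,"grip":0},{"slide":[84,-130,315],"roll":0,"grip":0}]'
python3 -m creep '[{"slide":[0,0,0],"roll":0,"grip":0},{"slide":[0,0,0],"roll":0,"grip":0},{"slide":[0,0,0],"roll":0,"grip":0},{"slide":[0,0,0],"roll":0,"grip":0}]'
python3 - <<'E'
from h import *
ci=camera_info("wrist");im=snapshot("wrist")
H=hsv(im);b=(H[...,0]>100)&(H[...,0]<130)&(H[...,1]>150)&(H[...,2]>60)
for c in blobs(b,300):
    (u,v),ax,a=cv2.fitEllipse(cv2.convexHull(c));print(round(u,1),round(v,1),np.round(ax,1),[onplane(ci,[[u,v]],z)[0][:2].round(4).tolist() for z in(.106,.102,.092)])
cv2.imwrite('pics/s13.png',snapshot("scene")[:,:,::-1])
E
```

```text
time: 36.07
tool_pos: [0.5804, 0.0194, 0.1869]
ee_rot: [-1.568, 0.004, -0.062]
wrist_force: [-0.5, -0.4, -0.7]
width: 0.0939
time: 36.4
tool_pos: [0.5801, 0.0116, 0.1895]
ee_rot: [-1.571, 0.001, -0.072]
wrist_force: [0.1, -0.6, 0.1]
width: 0.0946
283.5 210.7 [35.4 36. ] [[0.5817, 0.0137], [0.5816, 0.0126], [0.5814, 0.0098]]
293.1 116.0 [39.6 41.2] [[0.5949, 0.0918], [0.5951, 0.0918], [0.5954, 0.092]]
```

View pics/s13.png

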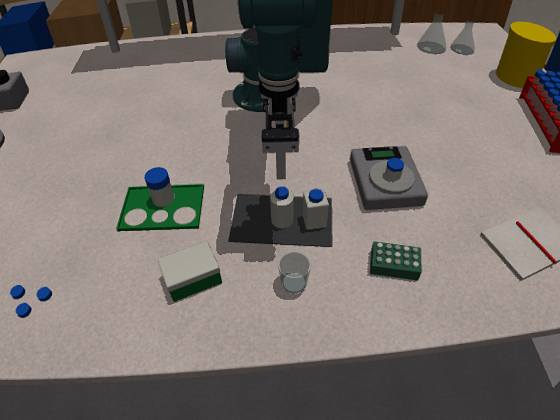

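The wide jar is back on its disc (157,187) and the gripper is over the round bottle. Descend 147 mm and close.

```bash
python3 -m creep '[{"slide":[0,30,0],"roll":0,"grip":0},{"slide":[0,65,0],"roll":0,"grip":0},{"slide":[0,95,0],"roll":0,"grip":0},{"slide":[0,125,0],"roll":0,"grip":0},{"slide":[0,142,0],"roll":0,"grip":0},{"slide":[0,147,0],"roll":0,"grip":0},{"slide":[0,147,0],"roll":0,"grip":0},{"slide":[0,147,0],"roll":0,"grip":1},{"slide":[0,147,0],"roll":0,"grip":1},{"slide":[0,147,0],"roll":0,"grip":1},{"slide":[0,147,0],"roll":0,"grip":1},{"slide":[0,147,0],"roll":0,"grip":1},{"slide":[0,147,0],"roll":0,"grip":1},{"slide":[0,147,0],"roll":0,"grip":1},{"slide":[0,147,0],"roll":0,"grip":1}]'
```

```text
time: 37.75
tool_pos: [0.5809, 0.0131, 0.0435]
ee_rot: [-1.571, -0.001, -0.07]
wrist_force: [0.1, -0.6, 1.5]
width: 0.0552
```

```bash
python3 -m creep '[{"slide":[0,-5,0],"roll":0,"grip":1},{"slide":[0,-25,0],"roll":0,"grip":1},{"slide":[0,-55,0],"roll":0,"grip":1},{"slide":[0,-85,0],"roll":0,"grip":1},{"slide":[0,-110,0],"roll":0,"grip":1},{"slide":[0,-120,0],"roll":0,"grip":1},{"slide":[-1,-120,-15],"roll":0,"grip":1},{"slide":[-3,-120,-45],"roll":0,"grip":1},{"slide":[-5,-120,-80],"roll":0,"grip":1},{"slide":[-7,-120,-115],"roll":0,"grip":1},{"slide":[-9,-120,-150],"roll":0,"grip":1},{"slide":[-11,-120,-185],"roll":0,"grip":1},{"slide":[-13,-120,-220],"roll":0,"grip":1},{"slide":[-15,-120,-255],"roll":0,"grip":1},{"slide":[-17,-120,-290],"roll":0,"grip":1},{"slide":[-19,-120,-325],"roll":0,"grip":1},{"slide":[-21,-120,-355],"roll":0,"grip":1},{"slide":[-21,-120,-370],"roll":0,"grip":1},{"slide":[-21,-120,-377],"roll":0,"grip":1},{"slide":[-21,-120,-377],"roll":0,"grip":1}]'
python3 -m creep '[{"slide":[0,0,0],"roll":0,"grip":1},{"slide":[0,15,0],"roll":0,"grip":1},{"slide":[0,45,0],"roll":0,"grip":1},{"slide":[0,75,0],"roll":0,"grip":1},{"slide":[0,98,0],"roll":0,"grip":1},{"slide":[0,108,0],"roll":0,"grip":1},{"slide":[0,112,0],"roll":0,"grip":1},{"slide":[0,115,0],"roll":0,"grip":1},{"slide":[0,117,0],"roll":0,"grip":1},{"slide":[0,118,0],"roll":0,"grip":1},{"slide":[0,119,0],"roll":0,"grip":1},{"slide":[0,120,0],"roll":0,"grip":1},{"slide":[0,120,0],"roll":0,"grip":1},{"slide":[0,120,0],"roll":0,"grip":1}]'
```

```text
time: 39.42
tool_pos: [0.5327, -0.362, 0.1614]
ee_rot: [-1.569, 0.002, -0.071]
wrist_force: [-0.2, 0.3, -4.0]
width: 0.0551
time: 40.58
tool_pos: [0.5335, -0.3618, 0.0436]
ee_rot: [-1.571, -0.001, -0.07]
wrist_force: [-0.6, 0.4, -1.5]
width: 0.0552
```

```bash
python3 -m creep '[{"slide":[0,0.5,0],"roll":0,"grip":1},{"slide":[0,1,0],"roll":0,"grip":1},{"slide":[0,1,0],"roll":0,"grip":1}]'
```

```text
time: 40.83
tool_pos: [0.5335, -0.3619, 0.0436]
ee_rot: [-1.572, -0.001, -0.07]
wrist_force: [-2.0, 0.9, 3.4]
width: 0.0551
```

```bash
python3 -m creep '[{"slide":[0,0,0],"roll":0,"grip":0.7},{"slide":[0,0,0],"roll":0,"grip":0},{"slide":[0,0,0],"roll":0,"grip":0},{"slide":[0,0,0],"roll":0,"grip":0},{"slide":[0,0,0],"roll":0,"grip":0},{"slide":[0,-10,0],"roll":0,"grip":0},{"slide":[0,-40,0],"roll":0,"grip":0},{"slide":[0,-80,0],"roll":0,"grip":0},{"slide":[0,-120,0],"roll":0,"grip":0},{"slide":[0,-147,0],"roll":0,"grip":0},{"slide":[0,-147,0],"roll":0,"grip":0}]'
python3 -m creep '[{"slide":[29,0,457],"roll":0,"grip":0},{"slide":[29,0,457],"roll":0,"grip":0},{"slide":[29,0,457],"roll":0,"grip":0},{"slide":[29,0,457],"roll":0,"grip":0},{"slide":[29,0,457],"roll":0,"grip":0},{"slide":[29,0,457],"roll":0,"grip":0},{"slide":[29,0,457],"roll":0,"grip":0},{"slide":[29,0,457],"roll":0,"grip":0},{"slide":[29,0,457],"roll":0,"grip":0},{"slide":[29,0,457],"roll":0,"grip":0},{"slide":[29,0,457],"roll":0,"grip":0},{"slide":[29,0,457],"roll":0,"grip":0},{"slide":[29,0,457],"roll":0,"grip":0},{"slide":[29,0,457],"roll":0,"grip":0},{"slide":[29,0,457],"roll":0,"grip":0},{"slide":[29,0,457],"roll":0,"grip":0}]'
python3 - <<'E'
from h import *
ci=camera_info("wrist");im=snapshot("wrist")
H=hsv(im);b=(H[...,0]>100)&(H[...,0]<130)&(H[...,1]>150)&(H[...,2]>60)
for c in blobs(b,300):
    (u,v),ax,a=cv2.fitEllipse(cv2.convexHull(c));print(round(u,1),round(v,1),np.round(ax,1),[onplane(ci,[[u,v]],z)[0][:2].round(4).tolist() for z in(.106,.102,.092)])
cv2.imwrite('pics/s14.png',snapshot("scene")[:,:,::-1])
E
```

```text
time: 41.75
tool_pos: [0.5362, -0.3638, 0.1993]
ee_rot: [-1.58, -0.013, -0.07]
wrist_force: [0.6, -0.5, 2.1]
width: 0.0939
time: 43.08
tool_pos: [0.5941, 0.0907, 0.189]
ee_rot: [-1.571, 0.0, -0.072]
wrist_force: [0.3, -0.6, 0.2]
width: 0.0938
282.7 209.5 [36.9 37.6] [[0.5952, 0.0941], [0.5951, 0.093], [0.5949, 0.0903]]
```

View pics/s14.png

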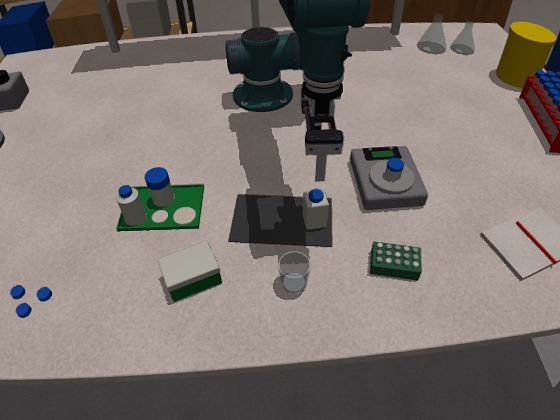

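The round bottle (126,205) is back on its place. The square bottle is under the gripper, so grasp it.

```bash
python3 -m creep '[{"slide":[0,30,0],"roll":0,"grip":0},{"slide":[0,65,0],"roll":0,"grip":0},{"slide":[0,95,0],"roll":0,"grip":0},{"slide":[0,125,0],"roll":0,"grip":0},{"slide":[0,142,0],"roll":0,"grip":0},{"slide":[0,147,0],"roll":0,"grip":0},{"slide":[0,147,0],"roll":0,"grip":0},{"slide":[0,147,0],"roll":0,"grip":1},{"slide":[0,147,0],"roll":0,"grip":1},{"slide":[0,147,0],"roll":0,"grip":1},{"slide":[0,147,0],"roll":0,"grip":1},{"slide":[0,147,0],"roll":0,"grip":1},{"slide":[0,147,0],"roll":0,"grip":1},{"slide":[0,147,0],"roll":0,"grip":1},{"slide":[0,147,0],"roll":0,"grip":1}]'
```

```text
time: 44.43
tool_pos: [0.5944, 0.0924, 0.0425]
ee_rot: [-1.571, -0.001, -0.07]
wrist_force: [-0.6, 0.2, 2.0]
width: 0.0539
```

```bash
python3 -m creep '[{"slide":[0,-5,0],"roll":0,"grip":1},{"slide":[0,-25,0],"roll":0,"grip":1},{"slide":[0,-55,0],"roll":0,"grip":1},{"slide":[0,-85,0],"roll":0,"grip":1},{"slide":[0,-110,0],"roll":0,"grip":1},{"slide":[0,-120,0],"roll":0,"grip":1},{"slide":[0,-120,0],"roll":0,"grip":1},{"slide":[-2,-120,-15],"roll":0,"grip":1},{"slide":[-4,-120,-45],"roll":0,"grip":1},{"slide":[-6,-120,-80],"roll":0,"grip":1},{"slide":[-9,-120,-115],"roll":0,"grip":1},{"slide":[-12,-120,-150],"roll":0,"grip":1},{"slide":[-15,-120,-185],"roll":0,"grip":1},{"slide":[-18,-120,-220],"roll":0,"grip":1},{"slide":[-21,-120,-255],"roll":0,"grip":1},{"slide":[-24,-120,-290],"roll":0,"grip":1},{"slide":[-27,-120,-315],"roll":0,"grip":1},{"slide":[-27.5,-120,-330],"roll":0,"grip":1},{"slide":[-27.5,-120,-330],"roll":0,"grip":1},{"slide":[-27.5,-120,-330],"roll":0,"grip":1}]'
python3 -m creep '[{"slide":[0,0,0],"roll":0,"grip":1},{"slide":[0,15,0],"roll":0,"grip":1},{"slide":[0,45,0],"roll":0,"grip":1},{"slide":[0,75,0],"roll":0,"grip":1},{"slide":[0,98,0],"roll":0,"grip":1},{"slide":[0,108,0],"roll":0,"grip":1},{"slide":[0,112,0],"roll":0,"grip":1},{"slide":[0,115,0],"roll":0,"grip":1},{"slide":[0,117,0],"roll":0,"grip":1},{"slide":[0,118,0],"roll":0,"grip":1},{"slide":[0,119,0],"roll":0,"grip":1},{"slide":[0,120,0],"roll":0,"grip":1},{"slide":[0,120,0],"roll":0,"grip":1},{"slide":[0,120,0],"roll":0,"grip":1}]'
```

```text
time: 46.1
tool_pos: [0.5424, -0.2349, 0.1597]
ee_rot: [-1.568, 0.004, -0.071]
wrist_force: [0.4, 0.8, -3.5]
width: 0.0539
time: 47.27
tool_pos: [0.5438, -0.2351, 0.0425]
ee_rot: [-1.571, -0.001, -0.07]
wrist_force: [-0.5, -0.1, -2.6]
width: 0.0538
```

```bash
python3 -m creep '[{"slide":[0,0.5,0],"roll":0,"grip":1},{"slide":[0,1.2,0],"roll":0,"grip":1},{"slide":[0,1.2,0],"roll":0,"grip":1},{"slide":[0,1.2,0],"roll":0,"grip":1}]'
```

```text
time: 47.6
tool_pos: [0.5439, -0.2352, 0.0425]
ee_rot: [-1.572, -0.001, -0.07]
wrist_force: [-2.9, 1.0, 5.2]
width: 0.054
```

```bash
python3 -m creep '[{"slide":[0,0,0],"roll":0,"grip":0.7},{"slide":[0,0,0],"roll":0,"grip":0},{"slide":[0,0,0],"roll":0,"grip":0},{"slide":[0,0,0],"roll":0,"grip":0},{"slide":[0,0,0],"roll":0,"grip":0},{"slide":[0,-10,0],"roll":0,"grip":0},{"slide":[0,-40,0],"roll":0,"grip":0},{"slide":[0,-80,0],"roll":0,"grip":0},{"slide":[0,-120,0],"roll":0,"grip":0},{"slide":[0,-160,0],"roll":0,"grip":0},{"slide":[0,-208,0],"roll":0,"grip":0},{"slide":[-39,-208,-79],"roll":0,"grip":0},{"slide":[-39,-208,-79],"roll":0,"grip":0},{"slide":[-39,-208,-79],"roll":0,"grip":0},{"slide":[-39,-208,-79],"roll":0,"grip":0},{"slide":[-39,-208,-79],"roll":0,"grip":0},{"slide":[-39,-208,-79],"roll":0,"grip":0}]'
python3 - <<'E'
from h import *
ci=camera_info("wrist");im=snapshot("wrist")
H=hsv(im);b=(H[...,0]>100)&(H[...,0]<130)&(H[...,1]>150)&(H[...,2]>60)
for c in blobs(b,300):
    (u,v),ax,a=cv2.fitEllipse(cv2.convexHull(c));print(round(u,1),round(v,1),np.round(ax,1),[onplane(ci,[[u,v]],z)[0][:2].round(4).tolist() for z in(.106,.102,.092)])
cv2.imwrite('pics/s15.png',snapshot("scene")[:,:,::-1]);cv2.imwrite('pics/d15.png',snapshot("side")[:,:,::-1])
E
```

```text
time: 49.02
tool_pos: [0.4996, -0.31, 0.2484]
ee_rot: [-1.57, 0.0, -0.069]
wrist_force: [-0.2, 0.5, 0.4]
width: 0.0937
316.4 241.0 [27.6 29.4] [[0.5336, -0.3605], [0.534, -0.362], [0.5348, -0.3659]]
258.9 182.1 [54.7 55.5] [[0.4771, -0.2918], [0.4768, -0.2926], [0.4759, -0.2943]]
321.3 121.5 [32.2 33.5] [[0.5437, -0.2356], [0.5442, -0.2356], [0.5453, -0.2357]]
```

View pics/s15.png

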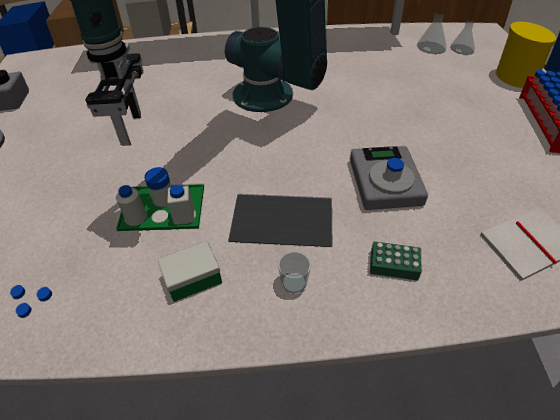

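View pics/d15.png

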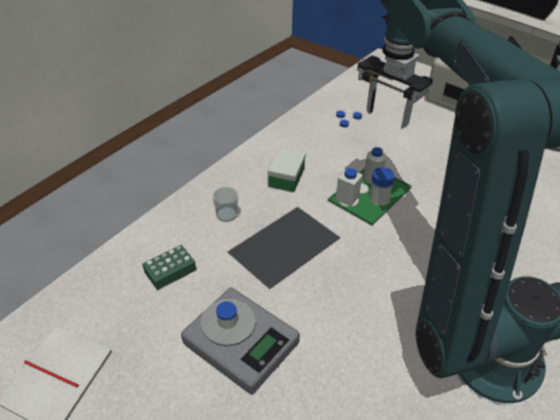

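All three are back within about 1 mm of their start positions: round (0.534,−0.361), wide (0.476,−0.294), square (0.544,−0.236). The small jar is on the pan, the bystanders are unmoved and the gripper is clear. Hand in.

```bash
python3 -c "
from bench import ticket
print(ticket.close_job())"
```

```text
the job is handed in; nothing more can be done
None
```

I moved the square bottle, round bottle and wide jar to the steel plate. I then set the small jar on the balance pan and put each container back on its own place on the tray. The job was handed in after about 49 s of the 141 s allowed; hand-in gave no verdict.

- **Small jar:** it measured about 2 mm from the pan's fitted centre. I took that reading at a plane height of 102 mm, which is the lid's height on the pan. In the last pictures it was still upright there.
- **Containers:** the last wrist picture put each of the three within about 1.5 mm of where it stood at the start, upright and released.
- **Bystanders:** I only compared the tube rack, tip box and beaker by eye in the fixed views, without measuring them; they look unmoved.
- **Gripper:** it ended open and well clear of everything.

No check failed. The only disagreement was the plate's centre, where the scene and side views differed by 4 to 5 mm. I used the scene estimate, which left about 30 mm to spare along the plate's length and more across it.

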